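# Refill the support-pin dispenser through its slot

## Robot

A 6-joint arm with a two-finger parallel gripper is mounted at the origin on a cart in front of the work surface, level with it; the furniture and walls round the work are solid. World frame = base frame: x ahead of the robot, y to its left, z up, the work surface at z = 0. Lengths are in m, angles in rad, forces in N, time in s.
With the tool pointing down it reaches from about 0.275 to 0.75 m from the base axis. Payload 10.2 kg.
Tool frame: the origin (TCP) lies at the very end of the fingers, on their centre line; the grasp point (between the pads) lies 19 mm behind it (hold_point_z is the distance from the TCP to the grasp point, in m); z points along the fingers, y is the line along which they close (so a half turn about z gives the same grasp; the last joint's range is limited). The gripper opens to 88 mm and grips with 3 to 60 N. Pads are 18 mm wide; open, the fingers measure 123 mm over their backs; the gripper's body (75 mm by 187 mm) begins 45 mm behind the grasp point.
Start: joints at [0.99, 0.313, 1.498, -0, 1.331, -0.223], TCP at [0.184, 0.492, 0.203] pointing down, gripper open.
Joint ranges: [-2.94, 2.94], [-0.97, 2.17], [0.19, 2.56], [-1.23, 4.37], [0.02, 3.11], [-2.88, 2.88]. Speed limits (rad/s): [2.39, 2.39, 3.01, 3.14, 3.14, 3.14].

## Interface

Orientations are given as a unit quaternion [w, x, y, z].
In Python, from bench import * gives the robot as it stands.
- The arm moves only by the tool drive_tool, never from a script. Its argument "increments" is a list of rows, each an object of numbers: "x", "y", "z": the shift along the tool's x, y, z in mm; "ax", "ay", "az": the turn, a rotation vector about the tool's x, y, z in degrees. In form: [{"x": .., "y": .., "z": .., "ax": .., "ay": .., "az": ..}, ...]. A call has 1 to 10 rows; each row is the pose to reach, as a shift and turn from the pose commanded when the call began, along the tool's axes at that moment; what a row does not reach only later rows make up. A row lasts 1/10 s, in which the tool goes at most 50 mm and 8.59 degrees, less where a joint would pass 70% of its speed; a pose out of reach is approached as far as the arm can. A call with a gripper value outside its range is refused whole. "gripper" is the closure, from -1 (fully open) to 1 (shut), so that 0 is half open, set as the call begins (left out, the last holds). The fingers move at their own pace and stop on an object; "grip_force" is the grip in N (left out, the last holds). Time passes only in rows, so rows that repeat a pose let the fingers close. It gives the time, the measured TCP pose, the force, the opening and the grip force at its end, in the units of the state.
- get_obs(): the state, without advancing time (a new reading comes with each control period).
- read_camera(name): name is "side" or "top"; returns a dict with "img" (480x640x3 uint8, blue, green, red), "z_map" (480x640 float32, m along the optical axis (not along the pixel's ray), 0 where there is no reading), "fov_y" (degrees; the focal length in pixels is half the picture's height over the tangent of half this angle, whatever the lens; pixels are square), "cx", "cy" (the principal point, pixels), "R" (3x3) and "t" (3): a world point X has camera coordinates R X + t. Camera axes: x right, y down, z forward; pixel columns grow to the right and rows downward; lengths in m; the calibration is good to about 2 mm. A picture is of the moment at which its call begins.
- sign_off(): hands the job in; it is judged then, once.
Trained networks look in the newest picture that a camera, given by its name, has taken for a name from the list of things; names that differ only in an ending like _2 or _b are one class to them, and where a whole thing is asked for, a point or a joint stands for the part that bears it (a point fixed in the world has none). Each returns a list of dicts, best first, with "p" (0 to 1); they miss things now and then, are a little off and sometimes report something else, mostly with a low value. They report only what shows in the picture. A call takes as long as a camera call.
- spot_in(camera, name): "xyz" ([x, y, z] in m, in the coordinates of the camera as it stood for that picture, good to about 4 mm: the middle of the surface that is visible of it).
- pinpoint(camera, name): "xyz" ([x, y, z] in m, in the coordinates of the camera as it stood for that picture, good to about 4 mm: a listed point, or the origin of a listed thing).
The state is a dict: "t": time; "joints": joint angles; "joint_vel": joint speeds; "joint_efforts": joint torques, N m; "eef_pos": TCP position; "ee_rot": TCP orientation; "force": force on the tool from outside, world axes, zero at the start; "wrist_torque": the same for the moment, N m; "gripper_width": finger opening in m; "finger_force": force on a finger pad.
Only numpy, scipy, OpenCV 4.12 (cv2) and the standard library are available. Lean on these libraries where they do the work, as an engineer would, in place of code of your own. Each camera call takes 0.05 s, during which the arm holds its last target. There are 200 camera calls.

## Task

Refill the slot box with the four steel pins: slide its shutter fully open by the black tab, lift the tray by its handle, turn it so the pins lie along the slot and tip all four over the open lip into the box, without touching the pins with the fingers. Then stand the empty tray upright in the middle of its mat again, and last of all slide the shutter fully shut. Leave the bottle, stapler and white pen beside the work where they are.

Things in the scene. Friction and masses are not known exactly. Their poses are not given: they have to be found in the camera images.
- slot_box: fixed grey sheet-metal dispenser: its local x runs from -92 to +45 mm, y from -70 to +70 mm, height 99 mm. Origin on the counter under the slot, z up. Its +x side (apron) looks away from the robot, turned up to 0.3 rad; the low front deck with the shutter lies at x -92 to -11 mm. Under the slot is a hollow chamber, x -11 to +41 mm, floor at z = 5 mm
- slot (a point): middle of the slot's mouth, 70 mm above the counter at x = 1 mm of the box, same axes as slot_box. The slot runs along the box's y: 132 mm long, 18 mm wide (box x -8 to +10 mm), between two end cheeks 4 mm thick whose tops are 97 mm above the counter
- apron_top (a point): middle of the top edge of the aluminium apron on the slot's +x side, at x = 44 mm, z = 90 mm of the box; the apron slopes down from here to the slot's edge (x 10, z 71 mm). Pins must come over this side
- backstop_top (a point): middle of the top edge of the thin upright backstop on the slot's -x side (box x -11 to -8 mm, z = 99 mm), as long as the slot; it stops pins that come down the apron
- shutter (a joint): steel shutter plate, 5 mm thick, that closes the slot from below: 0 = shut, 0.026 m = fully open (its stop). It slides along the box's -x (towards the robot) to open, against about 1.5 N of friction, and stays where it is left
- shutter_tab (a point): centre of the top of the upright black tab on the shutter, moving with it: 10 mm thick along the box's x, 44 mm wide along y, 36 mm tall (top 104 mm, foot 68 mm above the counter). When shut it lies at x = -52 mm of the box (36 mm of free room to the backstop), when open at -78 mm
- tray: loose white tipping tray, 90 mm (x) x 128 mm (y, 134 over the handle strips), walls 32 mm high, 0.22 kg; origin at the centre of its underside, z up. Walls 3 mm thick on +x, +y, -y; the -x side is the open lip. Two side strips carry a handle over its middle. While level, the pins lie against the back (+x) wall
- tray_grip (a point): centre of the handle's black grip, 101 mm above the tray's underside over its origin: a bar along the tray's y, 14 mm thick (x), 80 mm long (y), 22 mm high, top 112 mm above the underside
- tray_spout (a point): middle of the lip's upper edge, at x = -45.5 mm, y = 0, z = 17 mm of the tray. The floor falls from here at 8 degrees to 5 mm at the back wall, so the pins roll out over the lip only once the tray is tipped (lip down) well past 8 degrees; 30 to 45 is ample
- mat: fixed black rubber mat, 170 x 170 x 3 mm, on which the tray stands; origin at the centre of its underside. Beyond mat and box a tall wire leaflet rack stands on the counter, its nearest wires 0.58 m ahead of the robot's base, from 0.1 m left to 0.3 m right of its middle line: carry the tray from mat to box in front of it
- pin0: loose steel pin, round, 10 mm diameter, 110 mm long, 30 g, in the tray at the start, parallel to the tray's y; origin at its centre, its long axis is its own y
- pin1: loose steel pin, round, 10 mm diameter, 110 mm long, 30 g, in the tray at the start, parallel to the tray's y; origin at its centre, its long axis is its own y
- pin2: loose steel pin, round, 10 mm diameter, 110 mm long, 30 g, in the tray at the start, parallel to the tray's y; origin at its centre, its long axis is its own y
- pin3: loose steel pin, round, 10 mm diameter, 110 mm long, 30 g, in the tray at the start, parallel to the tray's y; origin at its centre, its long axis is its own y
- bottle: bystander: white plant-feed bottle, 47 mm diameter, 125 mm tall, loose, right of the box; origin at the centre of its underside
- stapler: bystander: stapler, 34 x 136 x 45 mm, loose, left of the mat; origin at the centre of its underside
- biro: bystander: thin white pen, 145 mm long, loose, lying between box and mat; origin at the centre of its underside

How it is judged:
By the outcome, as a careful person would: the job done as asked, in the order asked, and still so for the second after the job is handed in, with the robot touching nothing.
It also fails if it takes over 72 s, if anything falls off the work surface, if the arm or the gripper's body presses on something with over 40 N, if the wrist force passes 120 N, or if a joint passes its speed limit or range.

## Working session

There is one attempt and no reset: what is moved stays moved. The work goes in short steps, Python scripts to look and compute and a tool call to move; the robot and the scene stay as the last step left them, time stands still between calls to the robot, and variables do not carry over. Pictures are saved under pics/ and viewed, at most 10 in all, crops included, and the job is handed in when it is done.

Besides the shell and the picture viewer there is one more tool, called by a JSON object that holds its "fn" and its "kwargs", one argument or row to a line. drive_tool: Moves the arm, as the interface text tells. Its arguments: {"type":"object","properties":{"increments":{"type":"array"},"gripper":{"type":"number"},"grip_force":{"type":"number"}},"required":["increments"]}

```bash
mkdir -p pics
cat > h.py <<'E'
from bench import *
import numpy as np, cv2
def shot(n,f=None):
    c=read_camera(n)
    if f: cv2.imwrite('pics/'+f,c['img'])
    return c
def w(c,p): return c['R'].T@(np.array(p)-c['t'])
def cloud(c):
    z=c['z_map']; F=240/np.tan(np.radians(c['fov_y']/2))
    v,u=np.indices(z.shape)
    P=np.stack([(u-c['cx'])/F*z,(v-c['cy'])/F*z,z],-1)
    return (P-c['t'])@c['R']
E
python3 - <<'E'
from h import *
np.set_printoptions(precision=4,suppress=True)
for n in('top','side'):
    c=shot(n,n+'0.png'); print(n,-c['R'].T@c['t'],c['R'][2])
    for o in 'slot_box slot apron_top backstop_top shutter_tab tray tray_grip tray_spout mat pin0 bottle stapler biro'.split():
        r=pinpoint(n,o)
        print(o,[(w(c,d['xyz']).round(4).tolist(),round(d['p'],2)) for d in r[:2]])
o=get_obs();print(o)
E
```

```text
top [ 0.4086 -0.0747  1.2678] [ 0.0863  0.027  -0.9959]
slot_box [([0.4841, -0.2494, 0.0028], 0.64)]
slot [([0.4844, -0.247, 0.0697], 0.87)]
apron_top [([0.5262, -0.2467, 0.0932], 0.69)]
backstop_top [([0.4742, -0.2473, 0.0976], 0.87)]
shutter_tab [([0.4306, -0.2451, 0.1062], 0.72)]
tray [([0.4862, 0.2183, -0.0007], 0.79), ([0.4776, 0.2446, 0.0146], 0.66)]
tray_grip [([0.4843, 0.2178, 0.1013], 0.65)]
tray_spout [([0.5028, 0.177, 0.0218], 0.59), ([0.5469, 0.3602, -0.0058], 0.21)]
mat []
pin0 [([0.4726, 0.2494, 0.0121], 0.75), ([0.4783, 0.2446, 0.0141], 0.65)]
bottle [([0.594, -0.4537, 0.0015], 0.93), ([0.4776, 0.2437, 0.0121], 0.59)]
stapler [([0.5471, 0.3579, -0.0041], 0.87)]
biro [([0.4375, -0.0214, 0.0008], 0.62), ([0.5486, 0.3595, -0.0011], 0.38)]
side [0.3369 0.9621 0.7325] [ 0.1386 -0.8452 -0.5162]
slot_box [([0.4859, -0.2457, 0.0025], 0.8), ([0.5033, 0.1769, 0.0174], 0.72)]
slot [([0.485, -0.2511, 0.0648], 0.89)]
apron_top [([0.5305, -0.2545, 0.091], 0.78)]
backstop_top [([0.4709, -0.2505, 0.0995], 0.97)]
shutter_tab [([0.4335, -0.2477, 0.1013], 0.57)]
tray [([0.4895, 0.2172, -
[... 176 characters left out ...]
], 0.62), ([0.479, 0.2317, 0.0147], 0.55)]
bottle [([0.5959, -0.4594, -0.0011], 0.89)]
stapler [([0.5483, 0.3599, -0.0025], 0.85), ([0.5305, -0.2516, 0.0841], 0.32)]
biro [([0.4421, -0.0262, -0.004], 0.54)]
{'t': 1.4, 'joints': array([ 0.9896,  0.3129,  1.4977,  0.    ,  1.331 , -0.2234]), 'joint_vel': array([ 0.0017, -0.0006,  0.0002, -0.0004,  0.001 ,  0.0015]), 'joint_efforts': array([  0.0005, -40.2102, -25.2424,   0.0695,   0.0318,  -0.    ]), 'eef_pos': array([0.1839, 0.4918, 0.2027]), 'ee_rot': array([0.    , 0.1779, 0.984 , 0.    ]), 'force': array([0.844 , 0.2531, 0.3603]), 'wrist_torque': array([-0.0051,  0.0669, -0.0448]), 'finger_force': 0.0, 'gripper_width': 0.08839244180200598}
```

View pics/top0.png

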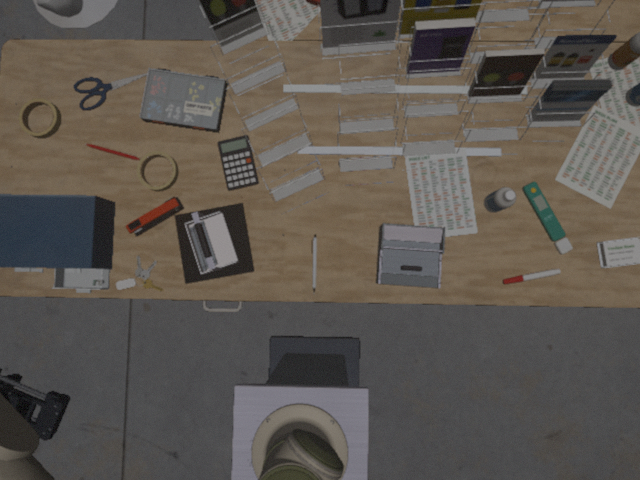

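View pics/side0.png

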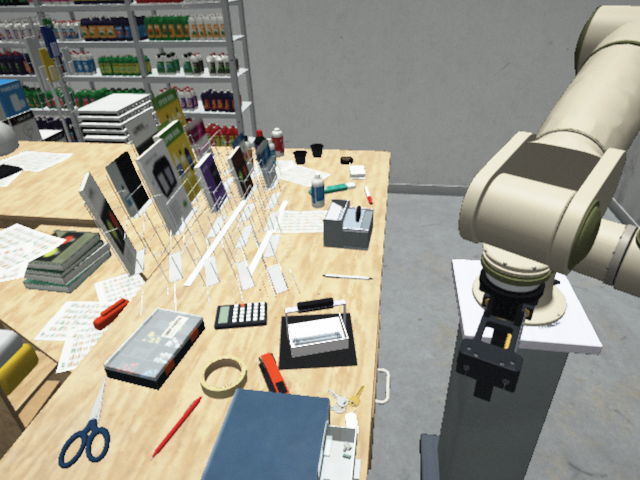

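Run:
```python
from h import *
np.set_printoptions(precision=4,suppress=True)
for n in('top','side'):
    c=shot(n); W=cloud(c); im=c['img']; ok=c['z_map']>0
    x,y,z=W[...,0],W[...,1],W[...,2]
    # rack nearest points by y bin
    for lo,hi in((.0,.12),(-.1,0),(-.2,-.1),(-.26,-.2),(-.32,-.26),(-.4,-.32)):
        m=ok&(y>lo)&(y<hi)&(x>.54)&(x<.9)&(z>.03)&(z<.5)
        print(n,'rack',lo,np.sort(x[m])[[0,10,30]] if m.sum()>30 else m.sum(), z[m][np.argsort(x[m])[:5]] if m.sum()>5 else '')
    # box: height map
    m=ok&(abs(x-.485)<.12)&(abs(y+.25)<.1)&(z>.02)
    p=W[m]; print(n,'box x',p[:,0].min(),p[:,0].max(),'y',p[:,1].min(),p[:,1].max())
    if n=='top':
        q=p[p[:,2]>.06][:,:2]
        print(cv2.minAreaRect((q*1000).astype(np.float32)))
        q=p[p[:,2]>.093]; 
        for a in np.arange(.40,.54,.01):
            s=p[(abs(p[:,0]-a)<.005)]
            print(round(a,2),[ (round(float(np.median(t[:,2])),3) if len(t:=s[abs(s[:,1]-b)<.005]) else None) for b in np.arange(-.325,-.165,.01)])
    m=ok&(abs(x-.485)<.09)&(abs(y-.218)<.09)&(z>.085)&(z<.125)
    p=W[m]
    print(n,'handle',cv2.minAreaRect((p[:,:2]*1000).astype(np.float32)),p[:,2].max(),np.median(p[:,2]))
    m=ok&(abs(x-.485)<.12)&(abs(y-.218)<.12)&(z>-.01)&(z<.01)&(im.max(2)<60)
    p=W[m]; print(n,'mat',cv2.minAreaRect((p[:,:2]*1000).astype(np.float32)))
    m=ok&(abs(x-.485)<.09)&(abs(y-.218)<.09)&(z>.026)&(z<.04)
    p=W[m]; print(n,'walls',cv2.minAreaRect((p[:,:2]*1000).astype(np.float32)))
```

```text
top rack 0.0 [0.5836 0.5989 0.6125] [0.0317 0.041  0.0532 0.054  0.0635]
top rack -0.1 [0.6341 0.6443 0.6678] [0.0872 0.087  0.0851 0.0877 0.0845]
top rack -0.2 [0.6741 0.6765 0.68  ] [0.0901 0.0875 0.0869 0.0868 0.0853]
top rack -0.26 [0.6716 0.683  0.7104] [0.0306 0.0436 0.048  0.0522 0.0558]
top rack -0.32 [0.715  0.7166 0.7639] [0.09   0.0877 0.0877 0.086  0.0853]
top rack -0.4 [0.7116 0.7201 0.7291] [0.0321 0.0366 0.0443 0.0477 0.0545]
top box x 0.38755741353553175 0.5310743352773539 y -0.31759997196344397 -0.17145698650125954
((459.4659423828125, -245.3616943359375), (141.01541137695312, 137.0430145263672), 86.92980194091797)
0.4 [None, 0.068, 0.065, 0.062, 0.062, 0.063, 0.063, 0.064, 0.064, 0.064, 0.064, 0.063, 0.065, 0.065, 0.064, 0.065]
0.41 [None, 0.069, 0.064, 0.064, 0.064, 0.064, 0.064, 0.064, 0.064, 0.064, 0.062, 0.063, 0.063, 0.064, 0.064, 0.065]
0.42 [None, 0.069, 0.069, 0.069, 0.069, 0.068, 0.07, 0.069, 0.066, 0.067, 0.067, 0.065, 0.067, 0.066, 0.067, 0.07]
0.43 [None, 0.07, 0.069, 0.068, 0.068, 0.069, 0.104, 0.101, 0.103, 0.103, 0.097, 0.069, 0.068, 0.068, 0.068, 0.0
[... 1848 characters left out ...]
839]
side rack -0.26 [0.6741 0.6839 0.7127] [0.0339 0.0392 0.042  0.0352 0.0486]
side rack -0.32 [0.7194 0.7683 0.8023] [0.0852 0.0844 0.0865 0.0847 0.0869]
side rack -0.4 [0.7158 0.7246 0.7584] [0.0448 0.0313 0.0474 0.0528 0.0557]
side box x 0.39120379855107457 0.5349687320457683 y -0.3206706400908042 -0.16788661640560035
side handle ((487.7684631347656, 219.95042419433594), (134.2275848388672, 19.78679656982422), 19.22963523864746) 0.11625725700535527 0.1031192525744019
side mat ((505.9927062988281, 228.5458984375), (206.44569396972656, 186.59725952148438), 11.215819358825684)
side walls ((505.89361572265625, 235.59335327148438), (178.96023559570312, 88.82393646240234), 24.138214111328125)
```

Run:
```python
import cv2
a=cv2.imread('pics/top0.png')[140:310,160:460]
b=cv2.imread('pics/side0.png')[180:380,230:390]
a=cv2.resize(a,None,fx=2.6,fy=2.6,interpolation=2);cv2.imwrite('pics/a.png',a)
cv2.imwrite('pics/b.png',cv2.resize(b,None,fx=3,fy=3,interpolation=2))
```

```text
(no output)
```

View pics/a.png

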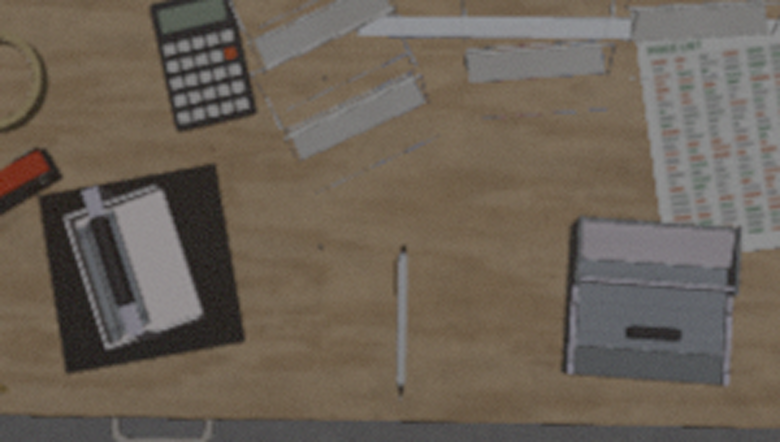

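View pics/b.png

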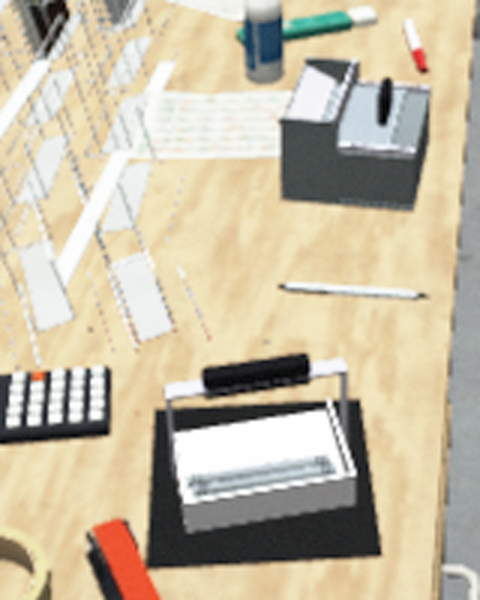

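```bash
cat >> h.py <<'E'
from scipy.spatial.transform import Rotation as Ro
BO=np.array([.484,-.247,0]); BY=np.radians(-3.1)
def box(x,y,z): return BO+Ro.from_euler('z',BY).apply([x,y,z])
def Rt(yaw,tilt=0):
    # tool y along "x" direction at yaw (deg), z down; tilt (deg) = lip down about tray +y (top leans to -x)
    c=Ro.from_euler('z',yaw,degrees=True)*Ro.from_euler('y',-tilt,degrees=True)
    x=c.apply([0,1,0]);y=c.apply([1,0,0]);z=c.apply([0,0,-1])
    return Ro.from_matrix(np.stack([x,y,z],1))
def cur():
    o=get_obs();q=o['ee_rot'];return np.array(o['eef_pos']),Ro.from_quat([q[1],q[2],q[3],q[0]]),o
def inc(p,R,base=None):
    p0,R0=base if base else cur()[:2]
    d=R0.inv().apply(np.array(p)-p0)*1000; r=(R0.inv()*R).as_rotvec(degrees=True)
    print('xyz',d.round(1),'axyz',r.round(2)); return R0.apply(d/1000)+p0,R0*Ro.from_rotvec(r,degrees=True)
E
python3 - <<'E'
from h import *
c=shot('top'); W=cloud(c); F=240/np.tan(np.radians(c['fov_y']/2))
def gp(u,v,z):
    d=c['R'].T@np.array([(u-c['cx'])/F,(v-c['cy'])/F,1]); o=-c['R'].T@c['t']; return (o+d*(z-o[2])/d[2]).round(3)
for u,v in((283,213),(325,194),(344.6,185),(391,181)): print(gp(u,v,0),gp(u,v,.3))
im=c['img'].max(2).astype(float)
x,y,z=W[...,0],W[...,1],W[...,2]
m=(abs(x-.485)<.12)&(abs(y-.225)<.13)&(im<40)
# mat: dark minus grip
k=np.where(m,255,0).astype(np.uint8)
n,l,s,ce=cv2.connectedComponentsWithStats(k); print(s[1:],)
for i in range(1,n):
    if s[i,4]>100:
        v,u=np.where(l==i); h=.11 if s[i,4]<500 else .003
        q=np.array([gp(a,b,h)[:2]*1000 for a,b in zip(u,v)],np.float32)
        print(s[i,4],cv2.minAreaRect(q))
inc(box(-.052,0,.16),Rt(-3.1))
E
```

```text
[0.561 0.053 0.   ] [0.525 0.023 0.3  ]
[ 0.609 -0.049  0.   ] [ 0.562 -0.055  0.3  ]
[ 0.632 -0.096  0.   ] [ 0.579 -0.091  0.3  ]
[ 0.643 -0.209  0.   ] [ 0.588 -0.177  0.3  ]
[[178 200   1   1   1]
 [179 202   1   1   1]
 [179 204   4   5  10]
 [238 205   1   1   1]
 [241 205   1   1   1]
 [224 207   2   1   2]
 [227 207   2   2   2]
 [231 207   3   2   3]
 [235 207   1   1   1]
 [241 207   1   1   1]
 [217 208   2   2   2]
 [220 208   2   3   3]
 [236 209   1   1   1]
 [165 211  12   6  21]
 [207 211   2   3   3]
 [210 211   1   2   2]
 [224 210   1   3   3]
 [228 210   2   2   2]
 [232 210   3   4   6]
 [237 211   4   4   5]
 [201 212   2   1   2]
 [205 213   1   1   1]
 [231 212   2   1   2]
 [242 212   1   1   1]
 [181 215   4   3   6]
 [186 215   1   3   3]
 [188 214   3   3   4]
 [230 215   1   1   1]
 [236 214   1   1   1]
 [160 216   5   2   6]
 [178 216   3   4   6]
 [232 216   2   2   2]
 [237 216   1   1   1]
 [240 216   2   1   2]
 [243 216   1   2   2]
 [159 219   2   2   3]
 [163 219   1   1   1]
 [176 218   2   2   2]
 [184 219   1   1   1]
 [187 218   4   3   5]
 [
[... 1891 characters left out ...]
55   1   1   1]
 [247 257   1   1   1]
 [249 256   2   2   2]
 [245 259   2   3   3]
 [249 259   1   1   1]
 [250 262   2   3   3]
 [232 264   3   3   4]
 [237 264   1   1   1]
 [239 265   1   1   1]
 [244 265   3   1   3]
 [229 266   1   1   1]
 [236 266   1   1   1]
 [233 267  14   5  26]
 [247 267   2   2   3]
 [251 266   2   2   3]
 [223 268   2   1   2]
 [226 268   1   2   2]
 [228 268   4   2   4]
 [249 269   4   2   6]
 [224 270   2   2   2]
 [228 270  10   5  12]
 [224 272   5   3   7]
 [203 275   1   1   1]
 [186 278   1   1   1]]
333 ((448.6058654785156, 222.26028442382812), (100.59891510009766, 83.0976333618164), 11.560132026672363)
xyz [-490.2 -602.4   42.7] axyz [ 0.  -0.  72.6]
```

{"fn": "drive_tool", "kwargs": {
  "increments": [
    {"x":-490.2,"y":-602.4,"z":42.7,"az":72.6},
    {"x":-490.2,"y":-602.4,"z":42.7,"az":72.6},
    {"x":-490.2,"y":-602.4,"z":42.7,"az":72.6},
    {"x":-490.2,"y":-602.4,"z":42.7,"az":72.6},
    {"x":-490.2,"y":-602.4,"z":42.7,"az":72.6},
    {"x":-490.2,"y":-602.4,"z":42.7,"az":72.6},
    {"x":-490.2,"y":-602.4,"z":42.7,"az":72.6},
    {"x":-490.2,"y":-602.4,"z":42.7,"az":72.6},
    {"x":-490.2,"y":-602.4,"z":42.7,"az":72.6},
    {"x":-490.2,"y":-602.4,"z":42.7,"az":72.6}
  ],
  "gripper": 0.32
}}

```text
schema error: expected keys x, y, z, ax, ay, az
```

{"fn": "drive_tool", "kwargs": {
  "increments": [
    {"x":-490.2,"y":-602.4,"z":42.7,"ax":0,"ay":0,"az":72.6},
    {"x":-490.2,"y":-602.4,"z":42.7,"ax":0,"ay":0,"az":72.6},
    {"x":-490.2,"y":-602.4,"z":42.7,"ax":0,"ay":0,"az":72.6},
    {"x":-490.2,"y":-602.4,"z":42.7,"ax":0,"ay":0,"az":72.6},
    {"x":-490.2,"y":-602.4,"z":42.7,"ax":0,"ay":0,"az":72.6},
    {"x":-490.2,"y":-602.4,"z":42.7,"ax":0,"ay":0,"az":72.6},
    {"x":-490.2,"y":-602.4,"z":42.7,"ax":0,"ay":0,"az":72.6},
    {"x":-490.2,"y":-602.4,"z":42.7,"ax":0,"ay":0,"az":72.6},
    {"x":-490.2,"y":-602.4,"z":42.7,"ax":0,"ay":0,"az":72.6},
    {"x":-490.2,"y":-602.4,"z":42.7,"ax":0,"ay":0,"az":72.6}
  ],
  "gripper": 0.32
}}

```text
t: 2.55
eef_pos: [0.3437, 0.0165, 0.1755]
ee_rot: [0.001, 0.727, 0.687, 0.0]
force: [1.4, 1.0, -0.6]
gripper_width: 0.0301
finger_force: 0.0
```

Run:
```python
from h import *
c=shot('top',);print(get_obs()['eef_pos'],get_obs()['joints'].round(2))
inc(box(-.052,0,.125),Rt(-3.1))
# mat fit by dark-ish hull using Otsu over wide patch
W=cloud(c);x,y,z=W[...,0],W[...,1],W[...,2]
g=cv2.GaussianBlur(c['img'],(3,3),0).max(2)
m=((abs(x-.485)<.14)&(abs(y-.222)<.125)&(z<.012)&(g<60)).astype(np.uint8)
n,l,s,_=cv2.connectedComponentsWithStats(m); i=1+np.argmax(s[1:,4]);print(s[i])
F=240/np.tan(np.radians(c['fov_y']/2)); o=-c['R'].T@c['t']
v,u=np.where(l==i); d=np.stack([(u-c['cx'])/F,(v-c['cy'])/F,np.ones(len(u))],1)@c['R']
q=(o+d*((.003-o[2])/d[:,2:]))[:,:2]*1000
print(cv2.minAreaRect(q.astype(np.float32)))
# handle grip top (dark, high)
m=(abs(x-.485)<.09)&(abs(y-.22)<.09)&(z>.098)&(z<.125)&(g<70); q=W[m]; print(m.sum(),q.mean(0),cv2.minAreaRect((q[:,:2]*1000).astype(np.float32)))
```

```text
[0.34573647 0.01035109 0.17528417] [-0.31 -0.07  2.01 -0.    1.2  -0.25]
xyz [-248.6  101.8   51.1] axyz [ 0.1   0.15 -0.43]
[ 176  204   77   79 2278]
((485.88311767578125, 218.75543212890625), (166.4842987060547, 166.44610595703125), 11.300765037536621)
250 [0.48501951 0.21941474 0.11276617] ((485.1563720703125, 221.05735778808594), (78.67146301269531, 14.600593566894531), 20.23244285583496)
```

{"fn": "drive_tool", "kwargs": {
  "increments": [
    {"x":-248.6,"y":101.8,"z":51.1,"ax":0,"ay":0,"az":-0.4},
    {"x":-248.6,"y":101.8,"z":51.1,"ax":0,"ay":0,"az":-0.4},
    {"x":-248.6,"y":101.8,"z":51.1,"ax":0,"ay":0,"az":-0.4},
    {"x":-248.6,"y":101.8,"z":51.1,"ax":0,"ay":0,"az":-0.4},
    {"x":-248.6,"y":101.8,"z":51.1,"ax":0,"ay":0,"az":-0.4},
    {"x":-248.6,"y":101.8,"z":51.1,"ax":0,"ay":0,"az":-0.4},
    {"x":-248.6,"y":101.8,"z":51.1,"ax":0,"ay":0,"az":-0.4}
  ]
}}

```text
t: 3.3
eef_pos: [0.4317, -0.2372, 0.1232]
ee_rot: [-0.0, 0.724, 0.689, -0.0]
force: [0.3, 0.7, 0.1]
gripper_width: 0.0299
finger_force: 0.0
```

Run:
```python
from h import *
c=shot('side','s1.png'); r=pinpoint('side','shutter_tab'); print([w(c,d['xyz']) for d in r])
inc(box(-.052,0,.077),Rt(-3.1))
a=c['img'][160:300,280:420]; cv2.imwrite('pics/s1c.png',cv2.resize(a,None,fx=4,fy=4,interpolation=2))
```

```text
[array([ 0.43391485, -0.2455489 ,  0.10104977]), array([ 0.48617133, -0.251623  ,  0.06555011])]
xyz [-9.6  1.2 47. ] axyz [-0.03 -0.04  0.38]
```

View pics/s1c.png

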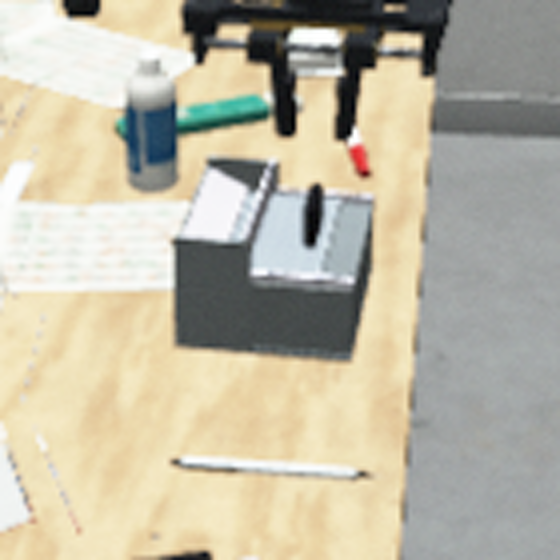

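Run:
```python
from h import *
c=shot('side'); F=240/np.tan(np.radians(c['fov_y']/2))
def pr(p):
    q=c['R']@p+c['t']; return (np.array([q[0]/q[2]*F+c['cx'],q[1]/q[2]*F+c['cy']])-[280,160])*4
p,R,_=cur(); print(p,pr(p),pr(p+[-.015,0,0]),pr(p+[.015,0,0]),'tab',pr(box(-.052,0,.104)),pr(box(-.052,0,.07)),pr(box(-.052,.022,.068)))
W=cloud(c)
for v,u in((127,285),(130,346),(192,315),(215,315)): print(W[160+v//4,280+u//4])
```

```text
[ 0.43143373 -0.23410247  0.12431535] [313.02926671 176.27306732] [332.98556026 177.16499754] [293.13487369 175.38390369] tab [312.97745263 194.09055027] [312.41552255 233.22213421] [308.3552967  249.22043782]
[ 0.45285303 -0.2272445   0.16979383]
[ 0.40832506 -0.22183269  0.17110345]
[ 0.43316472 -0.24821465  0.10366007]
[ 0.4313115  -0.22758902  0.09737984]
```

Run:
```python
from h import *
c=shot('side');W=cloud(c)
for u in (285,293,333,346):
    print(u,[(r,W[160+r//4,280+u//4].round(3).tolist(),c['img'][160+r//4,280+u//4].tolist()) for r in range(112,184,8)])
```

```text
285 [(112, [0.453, -0.223, 0.181], [20, 18, 17]), (120, [0.453, -0.224, 0.174], [23, 22, 20]), (128, [0.453, -0.226, 0.167], [21, 20, 18]), (136, [0.453, -0.226, 0.161], [98, 127, 147]), (144, [0.483, -0.54, 0.001], [179, 221, 238]), (152, [0.483, -0.533, -0.004], [183, 225, 240]), (160, [0.48, -0.504, 0.002], [175, 220, 237]), (168, [0.479, -0.497, -0.002], [170, 216, 235]), (176, [0.477, -0.481, -0.002], [174, 220, 237])]
293 [(112, [0.447, -0.231, 0.178], [21, 20, 20]), (120, [0.447, -0.231, 0.171], [19, 15, 17]), (128, [0.448, -0.234, 0.164], [30, 34, 34]), (136, [0.478, -0.566, -0.003], [141, 179, 200]), (144, [0.476, -0.547, -0.002], [181, 224, 239]), (152, [0.475, -0.528, -0.001], [177, 220, 237]), (160, [0.473, -0.513, -0.001], [176, 221, 238]), (168, [0.471, -0.495, -0.001], [179, 223, 238]), (176, [0.47, -0.478, -0.0], [183, 227, 241])]
333 [(112, [0.444, -0.617, 0.0], [152, 187, 208]), (120, [0.418, -0.226, 0.175], [128, 159, 178]), (128, [0.417, -0.223, 0.17], [123, 155, 173]), (136, [0.417, -0.224, 0.163], [132, 165, 185]), (144, [0.439, -0.547, -0.0], [189, 228, 241]), (152, [0.438, -0.537, -0.004], [176, 220, 237]), (160, [0.436, -0.513, 0.0], [168, 212, 233]), (168, [0.435, -0.501, -0.002], [166, 209, 232]), (176, [0.434, -0.481, -0.0], [164, 209, 232])]
346 [(112, [0.409, -0.224, 0.183], [22, 21, 21]), (120, [0.409, -0.223, 0.177], [22, 20, 19]), (128, [0.337, 0.962, 0.733], [27, 26, 24]), (136, [0.408, -0.222, 0.165], [38, 38, 35]), (144, [0.426, -0.528, 0.01], [153, 184, 211]), (152, [0.427, -0.535, -0.002], [159, 201, 227]), (160, [0.426, -0.522, -0.004], [169, 213, 234]), (168, [0.424, -0.493, 0.002], [168, 213, 234]), (176, [0.423, -0.485, -0.001], [168, 213, 234])]
```

{"fn": "drive_tool", "kwargs": {
  "increments": [
    {"x":-9.6,"y":1.2,"z":25,"ax":0,"ay":0,"az":0.4},
    {"x":-9.6,"y":1.2,"z":35,"ax":0,"ay":0,"az":0.4},
    {"x":-9.6,"y":1.2,"z":42,"ax":0,"ay":0,"az":0.4},
    {"x":-9.6,"y":1.2,"z":47,"ax":0,"ay":0,"az":0.4},
    {"x":-9.6,"y":1.2,"z":47,"ax":0,"ay":0,"az":0.4}
  ]
}}

```text
t: 4.0
eef_pos: [0.4323, -0.2442, 0.0771]
ee_rot: [-0.0, 0.726, 0.688, 0.0]
force: [-0.1, -0.2, -0.2]
gripper_width: 0.0298
finger_force: 0.0
```

Run:
```python
from h import *
c=shot('side','s2.png');W=cloud(c); p,R,o=cur(); print(p,o['force'],o['joints'].round(3))
m=(c['z_map']>0)&(np.hypot(W[...,0]-p[0],W[...,1]-p[1])<.04)&(c['img'].max(2)<45)
q=W[m]; q=q[abs(q[:,0]-p[0])>.012]
print(np.sort(q[:,2])[:12],q[:,1].min(),q[:,1].max())
a=c['img'][130:290,290:410]; cv2.imwrite('pics/s2c.png',cv2.resize(a,None,fx=3.6,fy=3.6,interpolation=2))
```

```text
[ 0.43249593 -0.24448839  0.07749613] [-0.23117843 -0.06804364 -0.2011186 ] [-0.751  0.392  1.742  0.     1.006 -0.697]
[0.1174519  0.11824975 0.11850422 0.11872064 0.11962157 0.11979953
 0.12024043 0.12035137 0.12077839 0.12118132 0.12124425 0.12148204] -0.2653885340865842 -0.20746663139976565
```

View pics/s2c.png

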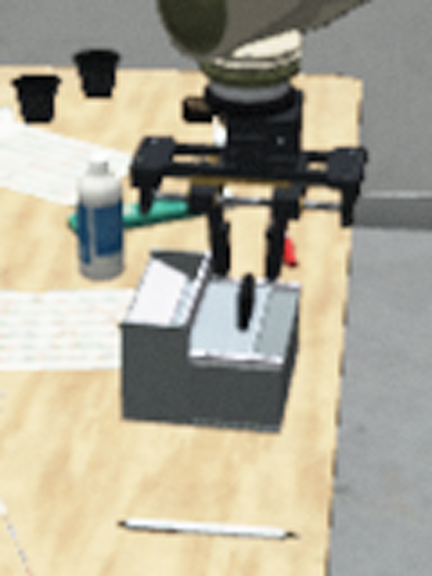

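{"fn": "drive_tool", "kwargs": {
  "increments": [
    {"x":0,"y":0,"z":12,"ax":0,"ay":0,"az":0},
    {"x":0,"y":0,"z":22,"ax":0,"ay":0,"az":0},
    {"x":0,"y":0,"z":28,"ax":0,"ay":0,"az":0},
    {"x":0,"y":0,"z":31,"ax":0,"ay":0,"az":0},
    {"x":0,"y":0,"z":31,"ax":0,"ay":0,"az":0}
  ]
}}

```text
t: 4.55
eef_pos: [0.4322, -0.2446, 0.0457]
ee_rot: [-0.0, 0.726, 0.688, -0.0]
force: [-0.2, 0.2, -0.5]
gripper_width: 0.0298
finger_force: 0.0
```

Run:
```python
from h import *
c=shot('side','s3.png');W=cloud(c); p,R,o=cur(); print(p,o['force'])
m=(c['z_map']>0)&(np.hypot(W[...,0]-p[0],W[...,1]-p[1])<.04)&(c['img'].max(2)<45)
q=W[m]; q=q[abs(q[:,0]-p[0])>.012]
print(np.sort(q[:,2])[:12])
```

```text
[ 0.43238118 -0.24473373  0.04608293] [ 0.18269047  0.16646231 -0.15482533]
[0.08346337 0.0848165  0.08616755 0.08676564 0.08700956 0.08719256
 0.08846247 0.09024804 0.09089387 0.09181591 0.09220766 0.09227467]
```

{"fn": "drive_tool", "kwargs": {
  "increments": [
    {"x":0,"y":0,"z":2,"ax":0,"ay":0,"az":0},
    {"x":0,"y":0,"z":2,"ax":0,"ay":0,"az":0},
    {"x":0,"y":0,"z":2,"ax":0,"ay":0,"az":0},
    {"x":0,"y":-6,"z":2,"ax":0,"ay":0,"az":0},
    {"x":0,"y":-12,"z":2,"ax":0,"ay":0,"az":0},
    {"x":0,"y":-18,"z":2,"ax":0,"ay":0,"az":0},
    {"x":0,"y":-24,"z":2,"ax":0,"ay":0,"az":0},
    {"x":0,"y":-28,"z":2,"ax":0,"ay":0,"az":0},
    {"x":0,"y":-29,"z":2,"ax":0,"ay":0,"az":0},
    {"x":0,"y":-29,"z":2,"ax":0,"ay":0,"az":0}
  ],
  "gripper": 1,
  "grip_force": 12
}}

```text
t: 5.6
eef_pos: [0.4061, -0.2435, 0.0443]
ee_rot: [0.003, 0.727, 0.687, 0.002]
force: [23.5, 1.9, -13.6]
gripper_width: 0.0122
finger_force: 12.0
```

{"fn": "drive_tool", "kwargs": {
  "increments": [
    {"x":0,"y":3,"z":0,"ax":0,"ay":0,"az":0},
    {"x":0,"y":3,"z":0,"ax":0,"ay":0,"az":0},
    {"x":0,"y":3,"z":0,"ax":0,"ay":0,"az":0},
    {"x":0,"y":3,"z":-40,"ax":0,"ay":0,"az":0},
    {"x":0,"y":3,"z":-80,"ax":0,"ay":0,"az":0}
  ],
  "gripper": 0.32
}}

```text
t: 6.1
eef_pos: [0.4055, -0.2428, 0.1247]
ee_rot: [-0.001, 0.726, 0.688, -0.0]
force: [0.6, -0.9, 0.6]
gripper_width: 0.0301
finger_force: 0.0
```

Run:
```python
from h import *
c=shot('side');p,R,o=cur();print(p,o['t'])
print([w(c,d['xyz']) for d in pinpoint('side','shutter_tab')[:1]])
# above tray: tool y = tray x @110.2deg; real tip z = TCP+.036
inc([.485,.220,.17-.036],Rt(110.2))
```

```text
[ 0.40790587 -0.24501535  0.13123917] 6.15
[array([ 0.40771812, -0.24438419,  0.10237813])]
xyz [468.4  52.   -7.8] axyz [-1.000e-01  5.500e-01 -1.133e+02]
```

Run:
```python
from h import *
inc([.39,.03,.135],Rt(70))
```

```text
xyz [273.5 -32.6  -8.2] axyz [  0.09   0.49 -73.1 ]
```

{"fn": "drive_tool", "kwargs": {
  "increments": [
    {"x":273.5,"y":-32.6,"z":-8,"ax":0,"ay":0,"az":-73.1},
    {"x":273.5,"y":-32.6,"z":-8,"ax":0,"ay":0,"az":-73.1},
    {"x":273.5,"y":-32.6,"z":-8,"ax":0,"ay":0,"az":-73.1},
    {"x":273.5,"y":-32.6,"z":-8,"ax":0,"ay":0,"az":-73.1},
    {"x":273.5,"y":-32.6,"z":-8,"ax":0,"ay":0,"az":-73.1},
    {"x":273.5,"y":-32.6,"z":-8,"ax":0,"ay":0,"az":-73.1},
    {"x":330,"y":0,"z":-8,"ax":0,"ay":0,"az":-113.3},
    {"x":370,"y":20,"z":-8,"ax":0,"ay":0,"az":-113.3},
    {"x":420,"y":35,"z":-8,"ax":0,"ay":0,"az":-113.3},
    {"x":468.4,"y":52,"z":-8,"ax":0,"ay":0,"az":-113.3}
  ],
  "gripper": 0
}}

```text
t: 7.2
eef_pos: [0.4787, 0.2111, 0.1314]
ee_rot: [-0.0, 0.059, 0.998, -0.0]
force: [0.8, -0.7, 0.2]
gripper_width: 0.0441
finger_force: 0.0
```

Run:
```python
from h import *
c=shot('side');p,R,o=cur();print(p,o['t'],o['joints'].round(2))
for k in('tray_grip','tray'): print([w(c,d['xyz']) for d in pinpoint('side',k)[:1]])
inc([.485,.220,.13],Rt(110.2))
```

```text
[0.48011122 0.21624223 0.13118537] 7.25 [ 0.2   0.38  1.6   0.    1.16 -1.26]
[array([0.48528078, 0.21666118, 0.10408932])]
[array([0.48657702, 0.21784538, 0.00099069])]
xyz [-5.6 10.   0.8] axyz [-2.000e-02 -1.100e-01 -2.717e+01]
```

{"fn": "drive_tool", "kwargs": {
  "increments": [
    {"x":-5.8,"y":9,"z":0,"ax":0,"ay":0,"az":-27.2},
    {"x":-5.8,"y":9,"z":0,"ax":0,"ay":0,"az":-27.2},
    {"x":-5.8,"y":9,"z":0,"ax":0,"ay":0,"az":-27.2},
    {"x":-5.8,"y":9,"z":0,"ax":0,"ay":0,"az":-27.2},
    {"x":-5.8,"y":9,"z":30,"ax":0,"ay":0,"az":-27.2},
    {"x":-5.8,"y":9,"z":55,"ax":0,"ay":0,"az":-27.2},
    {"x":-5.8,"y":9,"z":72,"ax":0,"ay":0,"az":-27.2},
    {"x":-5.8,"y":9,"z":80,"ax":0,"ay":0,"az":-27.2},
    {"x":-5.8,"y":9,"z":80,"ax":0,"ay":0,"az":-27.2}
  ]
}}

```text
t: 8.25
eef_pos: [0.485, 0.2168, 0.0516]
ee_rot: [-0.001, -0.173, 0.985, -0.0]
force: [0.5, -0.0, 1.0]
gripper_width: 0.0441
finger_force: 0.0
```

Run:
```python
from h import *
c=shot('side','s4.png');p,R,o=cur();print(p,o['t'],o['joints'].round(2),o['force'],R.as_matrix()[:,1])
c=shot('top')
cv2.imwrite('pics/s4c.png',cv2.resize(cv2.imread('pics/s4.png')[250:390,240:400],None,fx=4,fy=4,interpolation=2))
```

```text
[0.48556571 0.21704901 0.05243563] 8.3 [ 0.2   0.5   1.66 -0.    0.99 -1.72] [-0.34235925  0.57068468  0.2773937 ] [-3.40662380e-01  9.40185692e-01 -7.88775875e-05]
```

View pics/s4c.png

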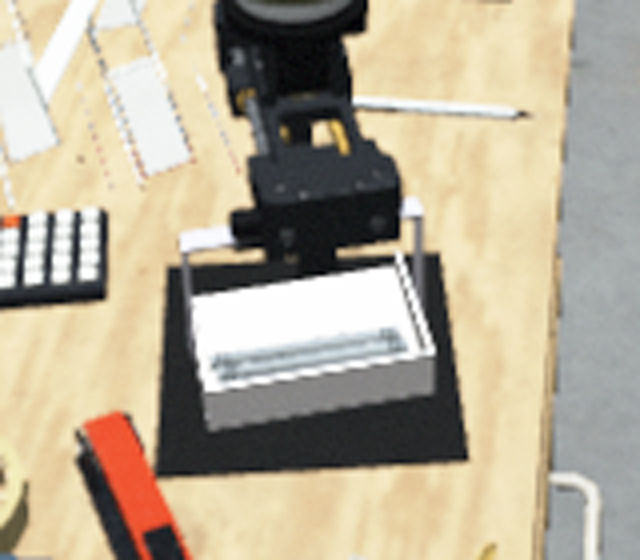

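{"fn": "drive_tool", "kwargs": {
  "increments": [
    {"x":0,"y":0,"z":0,"ax":0,"ay":0,"az":0},
    {"x":0,"y":0,"z":0,"ax":0,"ay":0,"az":0},
    {"x":0,"y":0,"z":0,"ax":0,"ay":0,"az":0},
    {"x":0,"y":0,"z":0,"ax":0,"ay":0,"az":0},
    {"x":0,"y":0,"z":-10,"ax":0,"ay":0,"az":0},
    {"x":0,"y":0,"z":-30,"ax":0,"ay":0,"az":0},
    {"x":0,"y":0,"z":-60,"ax":0,"ay":0,"az":0},
    {"x":0,"y":0,"z":-90,"ax":0,"ay":0,"az":0},
    {"x":0,"y":0,"z":-115,"ax":0,"ay":0,"az":0},
    {"x":0,"y":0,"z":-130,"ax":0,"ay":0,"az":0}
  ],
  "gripper": 1,
  "grip_force": 40
}}

```text
t: 9.35
eef_pos: [0.4857, 0.2175, 0.1845]
ee_rot: [0.001, -0.174, 0.985, -0.0]
force: [0.4, -0.3, -4.6]
gripper_width: 0.0136
finger_force: 40.0
```

Run:
```python
from h import *
c=shot('side');p,R,o=cur();print(p,o['t'],o['joints'].round(2),o['force'],o['gripper_width'])
for k in('tray_grip','tray','tray_spout'): print(k,[w(c,d['xyz']).round(4) for d in pinpoint('side',k)[:1]])
c=shot('top')
for k in('tray_grip','tray','tray_spout'): print(k,[w(c,d['xyz']).round(4) for d in pinpoint('top',k)[:1]])
inc([.39,.06,p[2]],Rt(60)); inc([.43,-.20,p[2]],Rt(-3.1))
```

```text
[0.48642927 0.2177073  0.18621242] 9.4 [ 0.2   0.34  1.5  -0.    1.29 -1.72] [ 0.89155523  0.7990251  -0.43259457] 0.013826300750262088
tray_grip [array([0.4851, 0.2156, 0.2383])]
tray [array([0.489 , 0.2152, 0.1324])]
tray_spout [array([0.5068, 0.1747, 0.1507])]
tray_grip [array([0.487 , 0.2203, 0.2305])]
tray [array([0.4853, 0.219 , 0.1309])]
tray_spout [array([0.5041, 0.1785, 0.1485])]
xyz [ 143.3 -115.3   -4.8] axyz [-4.000e-02 -1.100e-01  5.004e+01]
xyz [ 194.8 -373.3   -4.7] axyz [-1.0000e-01 -9.0000e-02  1.1314e+02]
```

Run:
```python
from h import *
p,R,o=cur();inc(p,Rt(110.2,-25))
```

```text
xyz [0. 0. 0.] axyz [25.01 -0.15 -0.13]
```

{"fn": "drive_tool", "kwargs": {
  "increments": [
    {"x":0,"y":0,"z":0,"ax":1,"ay":0,"az":0},
    {"x":0,"y":0,"z":0,"ax":3,"ay":0,"az":0},
    {"x":0,"y":0,"z":0,"ax":6,"ay":0,"az":0},
    {"x":0,"y":0,"z":0,"ax":9,"ay":0,"az":0},
    {"x":0,"y":0,"z":0,"ax":12,"ay":0,"az":0},
    {"x":0,"y":0,"z":0,"ax":15,"ay":0,"az":0},
    {"x":0,"y":0,"z":0,"ax":18,"ay":0,"az":0},
    {"x":0,"y":0,"z":0,"ax":21,"ay":0,"az":0},
    {"x":0,"y":0,"z":0,"ax":24,"ay":0,"az":0},
    {"x":0,"y":0,"z":0,"ax":25,"ay":0,"az":0}
  ]
}}

```text
t: 10.75
eef_pos: [0.485, 0.2183, 0.1815]
ee_rot: [0.037, -0.171, 0.961, -0.214]
force: [-0.3, -0.7, -4.2]
gripper_width: 0.0135
finger_force: 40.0
```

Run:
```python
from h import *
c=shot('side','s5.png');c=shot('side');p,R,o=cur();print(p,o['t'],o['joints'].round(2),o['gripper_width'],R.as_matrix().round(3)[:,2])
zt=R.as_matrix()[:,2]
print('A tool',p-zt*.0516,'B world',p+[0,0,.036]-zt*.0156)
for n in('side','top'):
  c=shot(n)
  for k in('tray_grip','tray','tray_spout'): print(k,[(w(c,d['xyz']).round(4),round(d['p'],2)) for d in pinpoint(n,k)[:1]])
for hyp,g in(('A',p-zt*.0516),('B',p+[0,0,.036]-zt*.0156)):
  T=R.as_matrix()
  tr=lambda x,y,z: g+T[:,1]*x+T[:,0]*y-zt*(z-.101)
  print(hyp,'origin',tr(0,0,0),'spout',tr(-.0455,0,.017))
```

```text
[0.485218   0.21802303 0.18170786] 10.85 [ 0.43  0.42  1.48 -0.45  1.31 -1.36] 0.01366285465478814 [ 0.144 -0.397 -0.907]
A tool [0.47776366 0.23849209 0.22848404] B world [0.48296436 0.22421135 0.23184949]
tray_grip [(array([ 0.4391, -0.0285, -0.0057]), 0.56)]
tray [(array([0.4958, 0.1967, 0.1358]), 0.79)]
tray_spout [(array([0.5079, 0.1676, 0.17  ]), 0.91)]
tray_grip [(array([0.4793, 0.2373, 0.2281]), 0.61)]
tray [(array([0.4922, 0.1992, 0.1375]), 0.65)]
tray_spout [(array([0.5083, 0.1698, 0.1702]), 0.85)]
A origin [0.49235452 0.1984267  0.13692601] spout [0.50407971 0.16643839 0.17154564]
B origin [0.49755522 0.18414596 0.14029147] spout [0.50928041 0.15215766 0.1749111 ]
```

```bash
cat >> h.py <<'E'
G=.0516; OFF=.0494
SP=np.array([-.0455,0,.017])
def tcp_for(o,yaw,tilt):  # tray origin -> TCP
    R=Rt(yaw,tilt); return np.array(o)-R.as_matrix()[:,2]*OFF, R
def trayrot(yaw,tilt): return Ro.from_euler('z',yaw,degrees=True)*Ro.from_euler('y',-tilt,degrees=True)
def rows(poses,base):
    p0,R0=base
    for p,R in poses:
        d=R0.inv().apply(p-p0)*1000; r=(R0.inv()*R).as_rotvec(degrees=True)
        print('{"x": %.1f, "y": %.1f, "z": %.1f, "ax": %.2f, "ay": %.2f, "az": %.2f},'%(*d,*r),end=' ')
    print()
E
python3 - <<'E'
from h import *
p,R,o=cur(); yaw0=110
a=p+R.as_matrix()[:,2]*OFF; print(a)
b=np.array([.34,.06,.18]);e=np.array([.415,-.22,.18])
P=[]
for i in range(1,25):
    t=i/24; s=t*t*(3-2*t)
    q=(1-s)**2*a+2*s*(1-s)*b+s*s*e
    P.append(tcp_for(q,110.2-113.3*s,-25))
print([P[i][0].round(3).tolist() for i in (5,11,17,23)])
rows(P[:10],(p,R)); rows(P[10:19],P[9]); rows(P[19:],P[18])
E
```

```text
[0.49276176 0.19772175 0.13750415]
[[0.45, 0.172, 0.195], [0.409, 0.041, 0.214], [0.417, -0.131, 0.224], [0.436, -0.221, 0.225]]
{"x": 1.8, "y": -0.9, "z": -0.1, "ax": 0.01, "ay": 0.18, "az": 0.35}, {"x": 6.7, "y": -3.5, "z": -0.2, "ax": 0.01, "ay": 0.88, "az": 1.85}, {"x": 14.4, "y": -7.9, "z": -0.2, "ax": 0.01, "ay": 1.99, "az": 4.24}, {"x": 24.3, "y": -14.2, "z": -0.1, "ax": 0.01, "ay": 3.48, "az": 7.44}, {"x": 36.1, "y": -22.3, "z": 0.5, "ax": 0.02, "ay": 5.30, "az": 11.34}, {"x": 49.3, "y": -32.6, "z": 1.7, "ax": 0.02, "ay": 7.41, "az": 15.88}, {"x": 63.2, "y": -45.0, "z": 3.7, "ax": 0.02, "ay": 9.78, "az": 20.94}, {"x": 77.6, "y": -59.6, "z": 6.6, "ax": 0.02, "ay": 12.35, "az": 26.45}, {"x": 91.9, "y": -76.5, "z": 10.7, "ax": 0.02, "ay": 15.08, "az": 32.32}, {"x": 106.0, "y": -95.6, "z": 15.9, "ax": 0.02, "ay": 17.94, "az": 38.46}, 
{"x": -4.9, "y": -24.2, "z": 7.8, "ax": 0.00, "ay": 2.94, "az": 6.31}, {"x": -11.8, "y": -49.1, "z": 16.4, "ax": 0.00, "ay": 5.93, "az": 12.72}, {"x": -20.8, "y": -74.5, "z": 25.5, "ax": 0.00, "ay": 8.92, "az": 19.12}, {"x": -31.5, "y": -100.0, "z": 35.0, "ax": 0.00, "ay": 11.86, "az": 25.43}, {"x": -43.7, "y": -125.2, "z": 44.8, "ax": 0.00, "ay": 14.72, "az": 31.57}, {"x": -56.9, "y": -149.6, "z": 54.7, "ax": 0.00, "ay": 17.46, "az": 37.44}, {"x": -70.8, "y": -172.8, "z": 64.3, "ax": 0.00, "ay": 20.03, "az": 42.95}, {"x": -84.8, "y": -194.5, "z": 73.6, "ax": 0.00, "ay": 22.39, "az": 48.01}, {"x": -98.2, "y": -214.0, "z": 82.1, "ax": 0.00, "ay": 24.50, "az": 52.55}, 
{"x": -22.3, "y": 0.4, "z": -0.5, "ax": 0.00, "ay": 1.82, "az": 3.91}, {"x": -40.8, "y": 1.1, "z": -1.0, "ax": 0.00, "ay": 3.31, "az": 7.10}, {"x": -55.0, "y": 1.8, "z": -1.4, "ax": 0.00, "ay": 4.43, "az": 9.49}, {"x": -63.9, "y": 2.4, "z": -1.7, "ax": 0.00, "ay": 5.13, "az": 10.99}, {"x": -67.1, "y": 2.6, "z": -1.8, "ax": 0.00, "ay": 5.37, "az": 11.51},
```

{"fn": "drive_tool", "kwargs": {
  "increments": [
    {"x":1.8,"y":-0.9,"z":-0.1,"ax":0.01,"ay":0.18,"az":0.35},
    {"x":6.7,"y":-3.5,"z":-0.2,"ax":0.01,"ay":0.88,"az":1.85},
    {"x":14.4,"y":-7.9,"z":-0.2,"ax":0.01,"ay":1.99,"az":4.24},
    {"x":24.3,"y":-14.2,"z":-0.1,"ax":0.01,"ay":3.48,"az":7.44},
    {"x":36.1,"y":-22.3,"z":0.5,"ax":0.02,"ay":5.3,"az":11.34},
    {"x":49.3,"y":-32.6,"z":1.7,"ax":0.02,"ay":7.41,"az":15.88},
    {"x":63.2,"y":-45.0,"z":3.7,"ax":0.02,"ay":9.78,"az":20.94},
    {"x":77.6,"y":-59.6,"z":6.6,"ax":0.02,"ay":12.35,"az":26.45},
    {"x":91.9,"y":-76.5,"z":10.7,"ax":0.02,"ay":15.08,"az":32.32},
    {"x":106.0,"y":-95.6,"z":15.9,"ax":0.02,"ay":17.94,"az":38.46}
  ]
}}

```text
t: 12.25
eef_pos: [0.4174, 0.0929, 0.2086]
ee_rot: [-0.042, 0.192, 0.957, -0.212]
force: [0.6, -0.1, -2.6]
gripper_width: 0.0133
finger_force: 40.0
```

{"fn": "drive_tool", "kwargs": {
  "increments": [
    {"x":-4.9,"y":-24.2,"z":7.8,"ax":0.0,"ay":2.94,"az":6.31},
    {"x":-11.8,"y":-49.1,"z":16.4,"ax":0.0,"ay":5.93,"az":12.72},
    {"x":-20.8,"y":-74.5,"z":25.5,"ax":0.0,"ay":8.92,"az":19.12},
    {"x":-31.5,"y":-100.0,"z":35.0,"ax":0.0,"ay":11.86,"az":25.43},
    {"x":-43.7,"y":-125.2,"z":44.8,"ax":0.0,"ay":14.72,"az":31.57},
    {"x":-56.9,"y":-149.6,"z":54.7,"ax":0.0,"ay":17.46,"az":37.44},
    {"x":-70.8,"y":-172.8,"z":64.3,"ax":0.0,"ay":20.03,"az":42.95},
    {"x":-84.8,"y":-194.5,"z":73.6,"ax":0.0,"ay":22.39,"az":48.01},
    {"x":-98.2,"y":-214.0,"z":82.1,"ax":0.0,"ay":24.5,"az":52.55}
  ]
}}

```text
t: 13.15
eef_pos: [0.4215, -0.1569, 0.2246]
ee_rot: [-0.14, 0.632, 0.744, -0.165]
force: [0.8, -0.7, -4.2]
gripper_width: 0.0137
finger_force: 40.0
```

{"fn": "drive_tool", "kwargs": {
  "increments": [
    {"x":-22.3,"y":0.4,"z":-0.5,"ax":0.0,"ay":1.82,"az":3.91},
    {"x":-40.8,"y":1.1,"z":-1.0,"ax":0.0,"ay":3.31,"az":7.1},
    {"x":-55.0,"y":1.8,"z":-1.4,"ax":0.0,"ay":4.43,"az":9.49},
    {"x":-63.9,"y":2.4,"z":-1.7,"ax":0.0,"ay":5.13,"az":10.99},
    {"x":-67.1,"y":2.6,"z":-1.8,"ax":0.0,"ay":5.37,"az":11.51}
  ]
}}

```text
t: 13.65
eef_pos: [0.4358, -0.2217, 0.2248]
ee_rot: [-0.157, 0.709, 0.671, -0.149]
force: [0.1, 0.2, -2.8]
gripper_width: 0.0137
finger_force: 40.0
```

Run:
```python
from h import *
c=shot('side','s6.png');p,R,o=cur();print(p,o['t'],o['joints'].round(2),o['gripper_width'],R.as_matrix().round(3))
a=p+R.as_matrix()[:,2]*OFF; print('origin',a)
for n in('side','top'):
  c=shot(n)
  for k in('tray_grip','tray','tray_spout'): print(k,[(w(c,d['xyz']).round(4),round(d['p'],2)) for d in pinpoint(n,k)[:1]])
# next: tilt -4, spout high over apron
def pose(s,y,z,th):
    T=trayrot(-3.1,th); return tcp_for(box(s,y,z)-T.apply(SP),-3.1,th)
P=[]
s0=a+trayrot(-3.1,-25).apply(SP); e=box(.034,0,.15); print('spout',s0)
for i in range(1,11):
    t=i/10; s=t*t*(3-2*t); th=-25+20*s; q=s0+(e-s0)*s
    P.append(tcp_for(q-trayrot(-3.1,th).apply(SP),-3.1,th))
rows(P,(p,R))
```

```text
[ 0.43586693 -0.22154923  0.2247855 ] 13.7 [-0.58  0.48  1.26 -0.22  1.77 -0.53] 0.013792155363687534 [[ 0.055  0.905 -0.422]
 [ 0.998 -0.05   0.023]
 [-0.001 -0.423 -0.906]]
origin [ 0.41501568 -0.2204259   0.18001583]
tray_grip [(array([ 0.4541, -0.2252,  0.2739]), 0.55)]
tray [(array([ 0.4176, -0.2249,  0.18  ]), 0.7)]
tray_spout [(array([ 0.3828, -0.2231,  0.2135]), 0.57)]
tray_grip []
tray [(array([ 0.4137, -0.2234,  0.175 ]), 0.74)]
tray_spout [(array([ 0.3837, -0.2168,  0.2154]), 0.67)]
spout [ 0.38101301 -0.21858438  0.2146522 ]
{"x": -0.6, "y": 4.0, "z": -0.4, "ax": -0.57, "ay": 0.01, "az": -0.07}, {"x": -2.4, "y": 14.7, "z": -1.6, "ax": -2.09, "ay": 0.01, "az": -0.07}, {"x": -4.9, "y": 30.4, "z": -3.3, "ax": -4.33, "ay": 0.01, "az": -0.07}, {"x": -8.0, "y": 49.5, "z": -5.3, "ax": -7.05, "ay": 0.01, "az": -0.07}, {"x": -11.3, "y": 70.1, "z": -7.4, "ax": -10.01, "ay": 0.01, "az": -0.07}, {"x": -14.7, "y": 90.6, "z": -9.3, "ax": -12.97, "ay": 0.02, "az": -0.07}, {"x": -17.7, "y": 109.3, "z": -11.0, "ax": -15.69, "ay": 0.02, "az": -0.07}, {"x": -20.3, "y": 124.7, "z": -12.3, "ax": -17.93, "ay": 0.02, "az": -0.07}, {"x": -22.0, "y": 135.1, "z": -13.2, "ax": -19.45, "ay": 0.02, "az": -0.07}, {"x": -22.6, "y": 138.9, "z": -13.5, "ax": -20.01, "ay": 0.02, "az": -0.07},
```

{"fn": "drive_tool", "kwargs": {
  "increments": [
    {"x":-0.6,"y":4.0,"z":-0.4,"ax":-0.57,"ay":0.0,"az":0.0},
    {"x":-2.4,"y":14.7,"z":-1.6,"ax":-2.09,"ay":0.0,"az":0.0},
    {"x":-4.9,"y":30.4,"z":-3.3,"ax":-4.33,"ay":0.0,"az":0.0},
    {"x":-8.0,"y":49.5,"z":-5.3,"ax":-7.05,"ay":0.0,"az":0.0},
    {"x":-11.3,"y":70.1,"z":-7.4,"ax":-10.01,"ay":0.0,"az":0.0},
    {"x":-14.7,"y":90.6,"z":-9.3,"ax":-12.97,"ay":0.0,"az":0.0},
    {"x":-17.7,"y":109.3,"z":-11.0,"ax":-15.69,"ay":0.0,"az":0.0},
    {"x":-20.3,"y":124.7,"z":-12.3,"ax":-17.93,"ay":0.0,"az":0.0},
    {"x":-22.0,"y":135.1,"z":-13.2,"ax":-19.45,"ay":0.0,"az":0.0},
    {"x":-22.6,"y":138.9,"z":-13.5,"ax":-20.0,"ay":0.0,"az":0.0}
  ]
}}

```text
t: 15.1
eef_pos: [0.5666, -0.2508, 0.1777]
ee_rot: [-0.031, 0.725, 0.687, -0.03]
force: [-0.4, 0.4, -4.2]
gripper_width: 0.0133
finger_force: 40.0
```

Run:
```python
from h import *
c=shot('side');c=shot('side','s7.png');p,R,o=cur();print(p,o['t'],o['joints'].round(2),o['gripper_width'],R.as_matrix().round(3)[:,1])
a=p+R.as_matrix()[:,2]*OFF; T=trayrot(-3.1,-5); print('origin',a,'grip',a+T.apply([0,0,.101]),'spout',a+T.apply(SP),'goal',box(.034,0,.15))
for n in('side','top'):
  c=shot(n,n+'7.png')
  for k in('tray_grip','tray','tray_spout','slot','apron_top','pin0'): print(k,[(w(c,d['xyz']).round(4),round(d['p'],2)) for d in pinpoint(n,k)[:1]])
s=cv2.imread('pics/s7.png')[130:290,270:410];t=cv2.imread('pics/top7.png')[170:310,350:490]
cv2.imwrite('pics/c7.png',np.hstack([cv2.resize(s,(420,480),interpolation=2),cv2.resize(t,(380,480),interpolation=2)]))
```

```text
[ 0.56610919 -0.25064387  0.17810211] 15.2 [-0.59  0.6   1.14 -0.04  1.48 -0.53] 0.014007321805273358 [ 0.995 -0.054 -0.088]
origin [ 0.56179079 -0.25041744  0.12889174] grip [ 0.57058064 -0.25089348  0.22950741] spout [ 0.51800974 -0.24804635  0.14979264] goal [ 0.51795025 -0.24883868  0.15      ]
tray_grip [(array([ 0.5653, -0.2553,  0.23  ]), 0.81)]
tray [(array([ 0.5645, -0.252 ,  0.1269]), 0.94)]
tray_spout [(array([ 0.518 , -0.2494,  0.1485]), 0.64)]
slot [(array([ 0.4846, -0.2509,  0.0622]), 0.83)]
apron_top [(array([ 0.5295, -0.2525,  0.0875]), 0.97)]
pin0 [(array([ 0.5696, -0.2532,  0.144 ]), 0.49)]
tray_grip []
tray [(array([0.4857, 0.2217, 0.0011]), 0.27)]
tray_spout [(array([ 0.5893, -0.4541,  0.0018]), 0.26)]
slot []
apron_top []
pin0 []
```

View pics/c7.png

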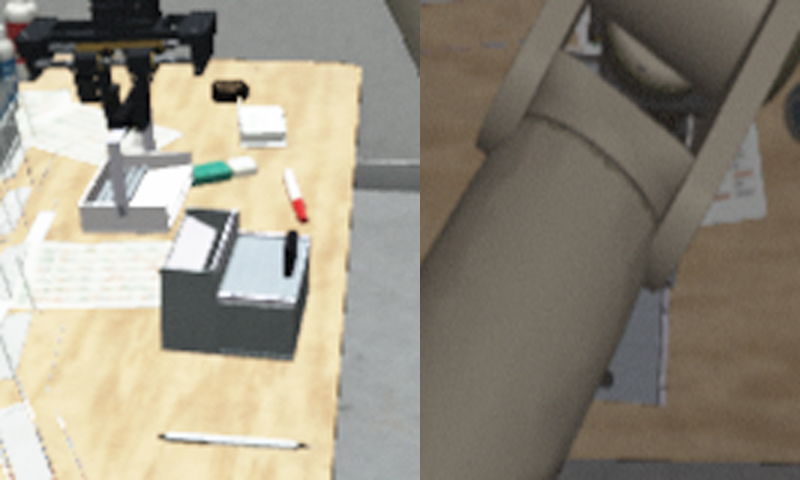

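Run:
```python
from h import *
p,R,o=cur()
def pose(th,z,s=.034):
    T=trayrot(-3.1,th); return tcp_for(box(s,0,z)-T.apply(SP),-3.1,th)
A=[pose(-5+10*i/10,.15-.029*min(1,i/8)) for i in range(1,11)]
B=[pose(5+.8*i,.121) for i in range(1,11)]
C=[pose(13+1.5*i,.121) for i in range(1,11)]
D=[pose(28+1.5*i,.121) for i in range(1,11)]
b=(p,R)
for X in(A,B,C,D): rows(X,b); b=X[-1]
```

```text
{"x": -0.9, "y": -0.2, "z": 2.9, "ax": -1.00, "ay": 0.02, "az": 0.02}, {"x": -0.8, "y": -0.5, "z": 5.7, "ax": -2.00, "ay": 0.02, "az": 0.02}, {"x": -0.8, "y": -0.8, "z": 8.6, "ax": -3.00, "ay": 0.02, "az": 0.02}, {"x": -0.8, "y": -1.1, "z": 11.4, "ax": -4.00, "ay": 0.02, "az": 0.02}, {"x": -0.8, "y": -1.4, "z": 14.3, "ax": -5.00, "ay": 0.02, "az": 0.02}, {"x": -0.8, "y": -1.7, "z": 17.2, "ax": -6.00, "ay": 0.02, "az": 0.02}, {"x": -0.8, "y": -2.1, "z": 20.0, "ax": -7.00, "ay": 0.02, "az": 0.02}, {"x": -0.8, "y": -2.4, "z": 22.9, "ax": -8.00, "ay": 0.02, "az": 0.03}, {"x": -0.8, "y": -3.1, "z": 22.2, "ax": -9.00, "ay": 0.02, "az": 0.03}, {"x": -0.8, "y": -3.8, "z": 21.5, "ax": -10.00, "ay": 0.02, "az": 0.03}, 
{"x": 0.0, "y": -0.5, "z": -0.6, "ax": -0.80, "ay": -0.00, "az": 0.00}, {"x": 0.0, "y": -0.9, "z": -1.3, "ax": -1.60, "ay": -0.00, "az": 0.00}, {"x": 0.0, "y": -1.4, "z": -1.9, "ax": -2.40, "ay": -0.00, "az": 0.00}, {"x": 0.0, "y": -1.9, "z": -2.5, "ax": -3.20, "ay": -0.00, "az": 0.00}, {"x": 0.0, "y": -2.4, "z": -3.1, "ax": -4.00, "ay": -0.00, "az": 0.00}, {"x": 0.0, "y": -2.9,
[... 1087 characters left out ...]
": -1.2, "ax": -1.50, "ay": -0.00, "az": 0.00}, {"x": 0.0, "y": -1.8, "z": -2.3, "ax": -3.00, "ay": 0.00, "az": 0.00}, {"x": 0.0, "y": -2.7, "z": -3.5, "ax": -4.50, "ay": -0.00, "az": 0.00}, {"x": 0.0, "y": -3.6, "z": -4.6, "ax": -6.00, "ay": -0.00, "az": 0.00}, {"x": 0.0, "y": -4.6, "z": -5.7, "ax": -7.50, "ay": -0.00, "az": 0.00}, {"x": 0.0, "y": -5.6, "z": -6.7, "ax": -9.00, "ay": -0.00, "az": 0.00}, {"x": 0.0, "y": -6.7, "z": -7.7, "ax": -10.50, "ay": -0.00, "az": 0.00}, {"x": 0.0, "y": -7.7, "z": -8.8, "ax": -12.00, "ay": -0.00, "az": 0.00}, {"x": -0.0, "y": -8.8, "z": -9.7, "ax": -13.50, "ay": -0.00, "az": 0.00}, {"x": 0.0, "y": -9.9, "z": -10.7, "ax": -15.00, "ay": -0.00, "az": 0.00},
```

{"fn": "drive_tool", "kwargs": {
  "increments": [
    {"x":-0.9,"y":-0.2,"z":2.9,"ax":-1.0,"ay":0,"az":0},
    {"x":-0.8,"y":-0.5,"z":5.7,"ax":-2.0,"ay":0,"az":0},
    {"x":-0.8,"y":-0.8,"z":8.6,"ax":-3.0,"ay":0,"az":0},
    {"x":-0.8,"y":-1.1,"z":11.4,"ax":-4.0,"ay":0,"az":0},
    {"x":-0.8,"y":-1.4,"z":14.3,"ax":-5.0,"ay":0,"az":0},
    {"x":-0.8,"y":-1.7,"z":17.2,"ax":-6.0,"ay":0,"az":0},
    {"x":-0.8,"y":-2.1,"z":20.0,"ax":-7.0,"ay":0,"az":0},
    {"x":-0.8,"y":-2.4,"z":22.9,"ax":-8.0,"ay":0,"az":0},
    {"x":-0.8,"y":-3.1,"z":22.2,"ax":-9.0,"ay":0,"az":0},
    {"x":-0.8,"y":-3.8,"z":21.5,"ax":-10.0,"ay":0,"az":0}
  ]
}}

```text
t: 16.9
eef_pos: [0.5603, -0.2511, 0.1574]
ee_rot: [0.032, 0.725, 0.687, 0.03]
force: [0.1, -0.0, -4.1]
gripper_width: 0.0137
finger_force: 40.0
```

{"fn": "drive_tool", "kwargs": {
  "increments": [
    {"x":0,"y":-0.5,"z":-0.6,"ax":-0.8,"ay":0,"az":0},
    {"x":0,"y":-0.9,"z":-1.3,"ax":-1.6,"ay":0,"az":0},
    {"x":0,"y":-1.4,"z":-1.9,"ax":-2.4,"ay":0,"az":0},
    {"x":0,"y":-1.9,"z":-2.5,"ax":-3.2,"ay":0,"az":0},
    {"x":0,"y":-2.4,"z":-3.1,"ax":-4.0,"ay":0,"az":0},
    {"x":0,"y":-2.9,"z":-3.7,"ax":-4.8,"ay":0,"az":0},
    {"x":0,"y":-3.4,"z":-4.3,"ax":-5.6,"ay":0,"az":0},
    {"x":0,"y":-3.9,"z":-4.9,"ax":-6.4,"ay":0,"az":0},
    {"x":0,"y":-4.4,"z":-5.4,"ax":-7.2,"ay":0,"az":0},
    {"x":0,"y":-5.0,"z":-6.0,"ax":-8.0,"ay":0,"az":0}
  ]
}}

```text
t: 17.9
eef_pos: [0.5548, -0.2508, 0.1628]
ee_rot: [0.083, 0.721, 0.683, 0.078]
force: [0.0, -0.7, -3.1]
gripper_width: 0.0139
finger_force: 40.0
```

Run:
```python
from h import *
p,R,o=cur();print(o['t'],o['force'],o['joints'].round(2))
c=shot('side','s8.png');print([(w(c,d['xyz']).round(3),round(d['p'],2)) for d in spot_in('side','pin0')[:4]])
cv2.imwrite('pics/c8.png',cv2.resize(c['img'][130:290,270:410],None,fx=3.7,fy=3.7,interpolation=2))
```

```text
17.9 [ 0.0339161  -0.71787079 -3.10457177] [-0.68  0.41  1.49  0.15  1.06 -0.69]
[(array([ 0.586, -0.262,  0.137]), 0.58), (array([ 0.598, -0.263,  0.142]), 0.49)]
```

{"fn": "drive_tool", "kwargs": {
  "increments": [
    {"x":0,"y":-0.3,"z":-0.4,"ax":-0.5,"ay":0,"az":0},
    {"x":0,"y":-0.6,"z":-0.8,"ax":-1.0,"ay":0,"az":0},
    {"x":0,"y":-0.9,"z":-1.2,"ax":-1.5,"ay":0,"az":0},
    {"x":0,"y":-1.2,"z":-1.5,"ax":-2.0,"ay":0,"az":0},
    {"x":0,"y":-1.5,"z":-1.9,"ax":-2.5,"ay":0,"az":0},
    {"x":0,"y":-1.8,"z":-2.3,"ax":-3.0,"ay":0,"az":0},
    {"x":0,"y":-1.8,"z":-2.3,"ax":-3.0,"ay":0,"az":0},
    {"x":0,"y":-1.8,"z":-2.3,"ax":-3.0,"ay":0,"az":0}
  ]
}}

```text
t: 18.8
eef_pos: [0.5527, -0.2508, 0.1648]
ee_rot: [0.101, 0.719, 0.681, 0.096]
force: [0.6, -0.3, -2.7]
gripper_width: 0.0134
finger_force: 40.0
```

Run:
```python
from h import *
p,R,o=cur();print(o['t'],o['force'],o['joints'].round(2),p+R.as_matrix()[:,2]*OFF,R.as_matrix()[:,1])
c=shot('side','s9.png');print([(w(c,d['xyz']).round(3),round(d['p'],2)) for d in spot_in('side','pin0')[:4]])
cv2.imwrite('pics/c9.png',cv2.resize(c['img'][130:290,270:410],None,fx=3.7,fy=3.7,interpolation=2))
```

```text
18.8 [ 0.64320699 -0.26478798 -2.67844236] [-0.7   0.38  1.54  0.2   1.01 -0.73] [ 0.56625569 -0.25151507  0.11733857] [ 0.95982475 -0.05155985  0.27582247]
[(array([ 0.468, -0.182,  0.061]), 0.74), (array([ 0.504, -0.241,  0.114]), 0.49), (array([ 0.511, -0.241,  0.129]), 0.43), (array([ 0.496, -0.255,  0.079]), 0.43)]
```

View pics/c9.png

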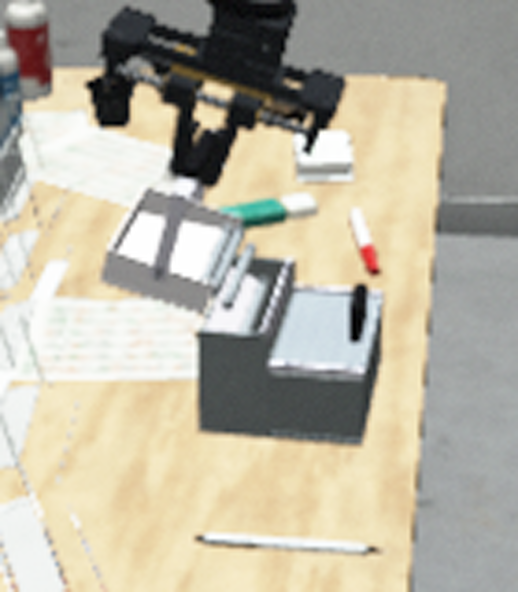

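{"fn": "drive_tool", "kwargs": {
  "increments": [
    {"x":0,"y":0,"z":0,"ax":0,"ay":0,"az":0},
    {"x":0,"y":0,"z":0,"ax":0,"ay":0,"az":0},
    {"x":0,"y":-0.9,"z":-1.2,"ax":-1.5,"ay":0,"az":0},
    {"x":0,"y":-1.8,"z":-2.3,"ax":-3.0,"ay":0,"az":0},
    {"x":0,"y":-2.7,"z":-3.5,"ax":-4.5,"ay":0,"az":0},
    {"x":0,"y":-3.6,"z":-4.6,"ax":-6.0,"ay":0,"az":0},
    {"x":0,"y":-4.6,"z":-5.7,"ax":-7.5,"ay":0,"az":0},
    {"x":0,"y":-6.7,"z":-7.7,"ax":-10.5,"ay":0,"az":0},
    {"x":0,"y":-8.8,"z":-9.7,"ax":-13.5,"ay":0,"az":0},
    {"x":0,"y":-9.9,"z":-10.7,"ax":-15.0,"ay":0,"az":0}
  ]
}}

```text
t: 19.9
eef_pos: [0.5393, -0.25, 0.1722]
ee_rot: [0.195, 0.7, 0.662, 0.184]
force: [-0.2, -0.1, -2.5]
gripper_width: 0.0137
finger_force: 40.0
```

Run:
```python
from h import *
p,R,o=cur();print(o['t'],o['force'],o['joints'].round(2),p+R.as_matrix()[:,2]*OFF,R.as_matrix()[:,1])
c=shot('side','s10.png');print([(w(c,d['xyz']).round(3),round(d['p'],2)) for d in spot_in('side','pin0')[:4]])
# height of points over apron/slot region in box frame
W=cloud(c); B=Ro.from_euler('z',-BY).apply((W-BO).reshape(-1,3)).reshape(W.shape)
for x0 in range(-6,46,4):
    s=[]
    for y0 in range(-60,61,15):
        m=(c['z_map']>0)&(abs(B[...,0]*1000-x0)<2.5)&(abs(B[...,1]*1000-y0)<7)&(B[...,2]<.11); s.append(round(float(np.median(B[m][:,2])*1000)) if m.any() else None)
    print(x0,s)
```

```text
19.9 [-0.24770086 -0.1338461  -2.49973734] [-0.81  0.25  1.78  0.53  0.77 -1.08] [ 0.56481164 -0.25147636  0.12991531] [ 0.85475224 -0.04655394  0.51694423]
[]
-6 [85, 97, 84, 95, 98, 91, 97, 93, 65]
-2 [87, None, None, None, None, None, None, None, 28]
2 [85, None, None, None, None, None, None, None, 50]
6 [73, None, None, None, None, None, None, None, 85]
10 [55, 71, None, None, None, 71, None, None, 46]
14 [72, 71, 70, 69, 72, 72, None, None, 39]
18 [74, 72, 73, 71, 73, 72, None, None, 63]
22 [75, 75, 75, 75, 74, 74, None, None, 55]
26 [79, 78, 78, 78, 77, 78, 78, None, 45]
30 [82, 78, 81, 81, 80, 79, 80, None, 49]
34 [82, 83, 82, 82, 84, 81, 81, None, 79]
38 [88, 84, 83, 84, 82, 84, 83, 85, 47]
42 [84, 86, 87, 86, 85, 86, 86, 85, 43]
```

Run:
```python
from h import *
p,R,o=cur(); a=p+R.as_matrix()[:,2]*OFF; th0=31.1
s0=a+trayrot(-3.1,th0).apply(SP); s1=s0+[-.03,0,.06]; o2=np.array([.415,-.225,.185]); b=np.array([.34,.06,.17]); e=np.array([.4865,.2165,.075])
A=[]
for i in range(1,7):
    t=i/6; th=th0-15*t; A.append(tcp_for(s0+(s1-s0)*t-trayrot(-3.1,th).apply(SP),-3.1,th))
o1=s1-trayrot(-3.1,th0-15).apply(SP)
for i in range(1,5):
    t=i/4; A.append(tcp_for(o1+(o2-o1)*t,-3.1,(th0-15)*(1-t)))
M=[]
for i in range(1,21):
    t=i/20; s=t*t*(3-2*t); M.append(tcp_for((1-s)**2*o2+2*s*(1-s)*b+s*s*e,-3.1+113.3*s,0))
rows(A,(p,R)); rows(M[:10],A[-1]); rows(M[10:],M[9]); print(M[-1][0])
```

```text
{"x": -0.3, "y": 2.2, "z": -9.1, "ax": 2.43, "ay": 0.04, "az": -0.04}, {"x": -0.6, "y": 4.3, "z": -18.2, "ax": 4.93, "ay": 0.04, "az": -0.04}, {"x": -0.9, "y": 6.4, "z": -27.2, "ax": 7.43, "ay": 0.04, "az": -0.04}, {"x": -1.1, "y": 8.4, "z": -36.2, "ax": 9.93, "ay": 0.04, "az": -0.04}, {"x": -1.4, "y": 10.3, "z": -45.1, "ax": 12.43, "ay": 0.04, "az": -0.04}, {"x": -1.7, "y": 12.0, "z": -54.0, "ax": 14.93, "ay": 0.04, "az": -0.04}, {"x": 3.3, "y": -9.7, "z": -70.3, "ax": 18.95, "ay": 0.03, "az": -0.05}, {"x": 8.3, "y": -31.5, "z": -86.5, "ax": 22.98, "ay": 0.03, "az": -0.05}, {"x": 13.2, "y": -53.4, "z": -102.4, "ax": 27.00, "ay": 0.03, "az": -0.05}, {"x": 18.2, "y": -75.4, "z": -118.0, "ax": 31.03, "ay": 0.03, "az": -0.05}, 
{"x": 4.1, "y": -1.3, "z": 0.2, "ax": 0.00, "ay": 0.00, "az": -0.82}, {"x": 15.6, "y": -4.9, "z": 0.9, "ax": 0.00, "ay": 0.00, "az": -3.17}, {"x": 33.7, "y": -10.1, "z": 2.1, "ax": 0.00, "ay": 0.00, "az": -6.88}, {"x": 57.1, "y": -16.3, "z": 4.0, "ax": 0.00, "ay": 0.00, "az": -11.78}, {"x": 84.8, "y": -22.7, "z": 6.6, "ax": 0.00, "ay": 0.00, "az": -17.70}, {"x": 
[... 428 characters left out ...]
az": -8.47}, {"x": 24.7, "y": 59.5, "z": 18.0, "ax": 0.00, "ay": 0.00, "az": -16.77}, {"x": 32.6, "y": 88.1, "z": 27.8, "ax": 0.00, "ay": 0.00, "az": -24.73}, {"x": 37.6, "y": 115.2, "z": 37.7, "ax": 0.00, "ay": 0.00, "az": -32.18}, {"x": 40.3, "y": 140.0, "z": 47.3, "ax": 0.00, "ay": 0.00, "az": -38.95}, {"x": 41.2, "y": 161.9, "z": 56.1, "ax": 0.00, "ay": 0.00, "az": -44.87}, {"x": 40.8, "y": 180.1, "z": 63.8, "ax": 0.00, "ay": 0.00, "az": -49.77}, {"x": 40.0, "y": 194.0, "z": 69.7, "ax": 0.00, "ay": 0.00, "az": -53.48}, {"x": 39.1, "y": 202.8, "z": 73.6, "ax": 0.00, "ay": 0.00, "az": -55.83}, {"x": 38.8, "y": 205.9, "z": 75.0, "ax": 0.00, "ay": 0.00, "az": -56.65}, 
[0.4865 0.2165 0.1244]
```

{"fn": "drive_tool", "kwargs": {
  "increments": [
    {"x":-0.3,"y":2.2,"z":-9.1,"ax":2.43,"ay":0,"az":0},
    {"x":-0.6,"y":4.3,"z":-18.2,"ax":4.93,"ay":0,"az":0},
    {"x":-0.9,"y":6.4,"z":-27.2,"ax":7.43,"ay":0,"az":0},
    {"x":-1.1,"y":8.4,"z":-36.2,"ax":9.93,"ay":0,"az":0},
    {"x":-1.4,"y":10.3,"z":-45.1,"ax":12.43,"ay":0,"az":0},
    {"x":-1.7,"y":12.0,"z":-54.0,"ax":14.93,"ay":0,"az":0},
    {"x":3.3,"y":-9.7,"z":-70.3,"ax":18.95,"ay":0,"az":0},
    {"x":8.3,"y":-31.5,"z":-86.5,"ax":22.98,"ay":0,"az":0},
    {"x":13.2,"y":-53.4,"z":-102.4,"ax":27.0,"ay":0,"az":0},
    {"x":18.2,"y":-75.4,"z":-118.0,"ax":31.0,"ay":0,"az":0}
  ]
}}

```text
t: 21.0
eef_pos: [0.4151, -0.2251, 0.2351]
ee_rot: [-0.0, 0.726, 0.688, -0.001]
force: [-0.6, 0.6, -2.1]
gripper_width: 0.0136
finger_force: 40.0
```

{"fn": "drive_tool", "kwargs": {
  "increments": [
    {"x":4.1,"y":-1.3,"z":0.2,"ax":0,"ay":0,"az":-0.82},
    {"x":15.6,"y":-4.9,"z":0.9,"ax":0,"ay":0,"az":-3.17},
    {"x":33.7,"y":-10.1,"z":2.1,"ax":0,"ay":0,"az":-6.88},
    {"x":57.1,"y":-16.3,"z":4.0,"ax":0,"ay":0,"az":-11.78},
    {"x":84.8,"y":-22.7,"z":6.6,"ax":0,"ay":0,"az":-17.7},
    {"x":115.8,"y":-28.4,"z":10.2,"ax":0,"ay":0,"az":-24.47},
    {"x":148.8,"y":-32.8,"z":14.8,"ax":0,"ay":0,"az":-31.92},
    {"x":183.1,"y":-35.3,"z":20.5,"ax":0,"ay":0,"az":-39.88},
    {"x":217.6,"y":-35.5,"z":27.2,"ax":0,"ay":0,"az":-48.18},
    {"x":251.4,"y":-33.3,"z":35.0,"ax":0,"ay":0,"az":-56.65}
  ]
}}

```text
t: 22.0
eef_pos: [0.3963, 0.0298, 0.1994]
ee_rot: [0.001, 0.309, 0.951, 0.0]
force: [-0.3, -0.8, -2.2]
gripper_width: 0.0137
finger_force: 40.0
```

Run:
```python
from h import *
c=shot('top','t11.png');p,R,o=cur();print(p,o['t'],o['force'],o['joints'].round(2))
print([(w(c,d['xyz']).round(3),round(d['p'],2)) for d in spot_in('top','pin0')[:6]])
c2=shot('side','s11.png');print([(w(c2,d['xyz']).round(3),round(d['p'],2)) for d in spot_in('side','pin0')[:6]])
t=c['img'][200:300,365:465];s=c2['img'][170:270,300:400];
cv2.imwrite('pics/c11.png',np.hstack([cv2.resize(np.minimum(t*1.6,255).astype(np.uint8),(400,400),interpolation=2),cv2.resize(s,(400,400),interpolation=2)]))
```

```text
[0.39578034 0.03348867 0.19816213] 22.05 [-1.43549159 -0.39979653 -3.62942006] [-0.21  0.03  1.85  0.    1.26 -1.17]
[]
[(array([ 0.443, -0.027, -0.   ]), 0.61)]
```

View pics/c11.png

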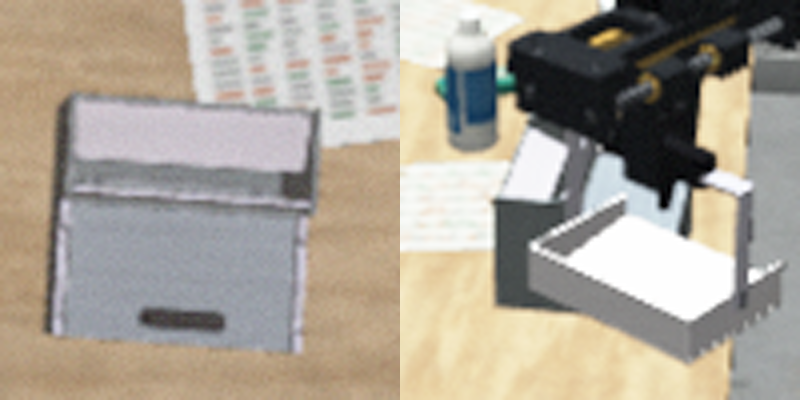

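Run:
```python
from h import *
c=shot('top');W=cloud(c); B=Ro.from_euler('z',-BY).apply((W-BO).reshape(-1,3)).reshape(W.shape)
v0,u0=200,365
for r in range(148,208,6): print(r,[int(round(W[v0+r//4,u0+q//4,2]*1000)) for q in range(70,330,16)], c['img'][v0+r//4,u0+160//4].tolist(), c['img'][v0+r//4,u0+296//4].tolist())
```

```text
148 [95, 76, 73, 73, 77, 76, 74, 73, 80, 77, 72, 76, 75, 75, 79, 90, 0] [127, 121, 126] [129, 122, 127]
154 [94, 73, 72, 77, 76, 75, 72, 77, 77, 76, 72, 78, 78, 74, 81, 90, -1] [130, 126, 129] [127, 120, 125]
160 [94, 7, 1, 3, 70, 69, 72, 70, 72, 72, 1268, 72, 77, 73, 74, 91, -3] [116, 111, 115] [130, 125, 129]
166 [97, 8, 10, 3, 3, 7, 6, 73, 70, 71, 69, 68, 71, 75, 70, 95, 3] [81, 78, 76] [126, 123, 125]
172 [96, 1, 1, 4, 6, 6, 5, 6, 1268, 10, 4, 9, 8, 5, 47, 95, -1] [84, 82, 81] [66, 66, 70]
178 [100, 10, 6, 4, 7, 3, 4, 7, 3, 3, 8, 4, 3, 7, 54, 96, -1] [86, 83, 82] [46, 48, 47]
184 [97, 21, 18, 11, 11, 9, 15, 13, 10, 6, 0, 1, 5, 6, 53, 95, -6] [95, 90, 87] [52, 52, 53]
190 [96, 100, 99, 23, 20, 24, 11, 13, 16, 12, 12, 12, 12, 6, 46, 95, 2] [105, 101, 102] [47, 45, 50]
196 [93, 60, 23, 79, 88, 92, 99, 102, 99, 98, 101, 21, 26, 3, 53, 91, 0] [91, 88, 92] [57, 57, 58]
202 [64, 62, 60, 64, 61, 58, 20, 82, 93, 100, 99, 100, 97, 99, 54, 99, 2] [71, 72, 72] [105, 99, 102]
```

{"fn": "drive_tool", "kwargs": {
  "increments": [
    {"x":13.9,"y":29.9,"z":8.7,"ax":0,"ay":0,"az":-8.47},
    {"x":24.7,"y":59.5,"z":18.0,"ax":0,"ay":0,"az":-16.77},
    {"x":32.6,"y":88.1,"z":27.8,"ax":0,"ay":0,"az":-24.73},
    {"x":37.6,"y":115.2,"z":37.7,"ax":0,"ay":0,"az":-32.18},
    {"x":40.3,"y":140.0,"z":47.3,"ax":0,"ay":0,"az":-38.95},
    {"x":41.2,"y":161.9,"z":56.1,"ax":0,"ay":0,"az":-44.87},
    {"x":40.8,"y":180.1,"z":63.8,"ax":0,"ay":0,"az":-49.77},
    {"x":40.0,"y":194.0,"z":69.7,"ax":0,"ay":0,"az":-53.48},
    {"x":39.1,"y":202.8,"z":73.6,"ax":0,"ay":0,"az":-55.83},
    {"x":38.8,"y":205.9,"z":75.0,"ax":0,"ay":0,"az":-56.65}
  ]
}}

```text
t: 23.25
eef_pos: [0.4881, 0.2158, 0.1239]
ee_rot: [-0.0, -0.175, 0.985, -0.0]
force: [0.1, -1.0, -2.9]
gripper_width: 0.0132
finger_force: 40.0
```

Run:
```python
from h import *
c=shot('side');c=shot('side');p,R,o=cur();print(p,o['t'],o['force'],R.as_matrix()[:,1])
print([(w(c,d['xyz']).round(4),round(d['p'],2)) for d in pinpoint('side','tray')[:1]])
inc([.4865,.2165,.0535],Rt(110.2))
```

```text
[0.4876161  0.21573854 0.1242723 ] 23.35 [-0.07679817 -0.28138355 -2.7527253 ] [-3.43938939e-01  9.38991973e-01 -2.84863222e-04]
[(array([0.4918, 0.2121, 0.0732]), 0.76)]
xyz [ 0.6  1.1 71. ] axyz [-0.02  0.   -0.1 ]
```

{"fn": "drive_tool", "kwargs": {
  "increments": [
    {"x":1,"y":1.5,"z":25,"ax":0,"ay":0,"az":0},
    {"x":1,"y":1.5,"z":45,"ax":0,"ay":0,"az":0},
    {"x":1,"y":1.5,"z":58,"ax":0,"ay":0,"az":0},
    {"x":1,"y":1.5,"z":65,"ax":0,"ay":0,"az":0},
    {"x":1,"y":1.5,"z":69,"ax":0,"ay":0,"az":0},
    {"x":1,"y":1.5,"z":71,"ax":0,"ay":0,"az":0},
    {"x":1,"y":1.5,"z":71,"ax":0,"ay":0,"az":0}
  ]
}}

```text
t: 24.1
eef_pos: [0.486, 0.2174, 0.0537]
ee_rot: [0.0, -0.176, 0.984, -0.0]
force: [-0.3, -0.0, -3.4]
gripper_width: 0.0136
finger_force: 40.0
```

Run:
```python
from h import *
for n in('side','top'):
  c=shot(n);p,R,o=cur();print(p,o['t'],o['force'])
  print([(w(c,d['xyz']).round(4),round(d['p'],2)) for k in('tray','tray_spout') for d in pinpoint(n,k)[:1]])
```

```text
[0.48607096 0.2174988  0.05387961] 24.15 [-0.24752962  0.43152562 -1.46863546]
[(array([ 4.904e-01,  2.156e-01, -1.000e-04]), 0.67)]
[0.4859803  0.21753569 0.05380509] 24.3 [-0.97232795  0.205585   -2.6000199 ]
[(array([0.4881, 0.2181, 0.0025]), 0.69), (array([0.5069, 0.1795, 0.0233]), 0.75)]
```

Still hanging by about 1–2 mm; lower to contact, release and back off upwards.

{"fn": "drive_tool", "kwargs": {
  "increments": [
    {"x":0,"y":0,"z":1,"ax":0,"ay":0,"az":0},
    {"x":0,"y":0,"z":1.7,"ax":0,"ay":0,"az":0},
    {"x":0,"y":0,"z":1.7,"ax":0,"ay":0,"az":0}
  ]
}}

```text
t: 24.7
eef_pos: [0.4858, 0.2177, 0.0521]
ee_rot: [0.0, -0.176, 0.984, -0.0]
force: [-3.8, 0.5, 4.2]
gripper_width: 0.0133
finger_force: 40.0
```

{"fn": "drive_tool", "kwargs": {
  "increments": [
    {"x":0,"y":0,"z":0,"ax":0,"ay":0,"az":0},
    {"x":0,"y":0,"z":0,"ax":0,"ay":0,"az":0},
    {"x":0,"y":0,"z":0,"ax":0,"ay":0,"az":0},
    {"x":0,"y":0,"z":0,"ax":0,"ay":0,"az":0}
  ],
  "gripper": 0.3
}}

```text
t: 25.1
eef_pos: [0.4858, 0.2174, 0.0516]
ee_rot: [-0.0, -0.175, 0.984, -0.0]
force: [0.2, -0.3, 0.5]
gripper_width: 0.0304
finger_force: 0.0
```

{"fn": "drive_tool", "kwargs": {
  "increments": [
    {"x":0,"y":0,"z":-20,"ax":0,"ay":0,"az":0},
    {"x":0,"y":0,"z":-50,"ax":0,"ay":0,"az":0},
    {"x":0,"y":0,"z":-100,"ax":0,"ay":0,"az":0},
    {"x":0,"y":0,"z":-130,"ax":0,"ay":0,"az":0}
  ]
}}

```text
t: 25.5
eef_pos: [0.4864, 0.2176, 0.1849]
ee_rot: [0.002, -0.176, 0.984, -0.0]
force: [0.2, 0.1, 0.4]
gripper_width: 0.0308
finger_force: 0.0
```

Run:
```python
from h import *
for n in('side','top'):
  c=shot(n,n+'12.png')
  print([(w(c,d['xyz']).round(4),round(d['p'],2)) for k in('tray','tray_spout','stapler','biro') for d in pinpoint(n,k)[:1]])
p,R,o=cur();print(p,o['t'],o['force'])
W=cloud(c);x,y,z=W[...,0],W[...,1],W[...,2]
inc([.39,.03,.16],Rt(60)); inc([.4065,-.2435,.16],Rt(-3.1))
```

```text
[(array([0.4891, 0.2173, 0.0008]), 0.91), (array([0.5021, 0.1745, 0.0163]), 0.65), (array([ 0.5492,  0.3606, -0.0033]), 0.66), (array([ 0.4403, -0.0272, -0.0016]), 0.57)]
[(array([0.4836, 0.22  , 0.0006]), 0.78), (array([0.5051, 0.181 , 0.0208]), 0.71), (array([ 0.4343, -0.0251,  0.0017]), 0.55)]
[0.48544068 0.21740664 0.18076288] 26.0 [0.65239038 0.09500134 0.38943968]
xyz [ 154.3 -142.9   21.1] axyz [-5.000e-02 -1.000e-01  5.022e+01]
xyz [ 233.4 -405.2   21.2] axyz [-1.1000e-01 -7.0000e-02  1.1332e+02]
```

{"fn": "drive_tool", "kwargs": {
  "increments": [
    {"x":154.3,"y":-142.9,"z":15,"ax":0,"ay":0,"az":50.2},
    {"x":154.3,"y":-142.9,"z":15,"ax":0,"ay":0,"az":50.2},
    {"x":154.3,"y":-142.9,"z":15,"ax":0,"ay":0,"az":50.2},
    {"x":154.3,"y":-142.9,"z":15,"ax":0,"ay":0,"az":50.2},
    {"x":154.3,"y":-142.9,"z":15,"ax":0,"ay":0,"az":50.2},
    {"x":233.4,"y":-405.2,"z":21.2,"ax":0,"ay":0,"az":113.3},
    {"x":233.4,"y":-405.2,"z":21.2,"ax":0,"ay":0,"az":113.3},
    {"x":233.4,"y":-405.2,"z":21.2,"ax":0,"ay":0,"az":113.3},
    {"x":233.4,"y":-405.2,"z":21.2,"ax":0,"ay":0,"az":113.3},
    {"x":233.4,"y":-405.2,"z":21.2,"ax":0,"ay":0,"az":113.3}
  ],
  "gripper": 0.32
}}

```text
t: 27.0
eef_pos: [0.4049, -0.2215, 0.1609]
ee_rot: [-0.0, 0.545, 0.838, -0.0]
force: [0.6, 0.4, 0.5]
gripper_width: 0.0296
finger_force: 0.0
```

{"fn": "drive_tool", "kwargs": {
  "increments": [
    {"x":0,"y":0,"z":0,"ax":0,"ay":0,"az":0}
  ]
}}

```text
t: 27.1
eef_pos: [0.405, -0.224, 0.1604]
ee_rot: [0.0, 0.546, 0.838, -0.0]
force: [-0.4, 0.2, 1.0]
gripper_width: 0.0299
finger_force: 0.0
```

Run:
```python
from h import *
c=shot('side');c=shot('side');p,R,o=cur();print(p,o['t'])
print([(w(c,d['xyz']).round(4),round(d['p'],2)) for d in pinpoint('side','shutter_tab')[:1]])
inc([.4065,-.2435,.16],Rt(-3.1)); inc([.4065,-.2435,.046],Rt(-3.1))
```

```text
[ 0.40497333 -0.21973999  0.16054328] 27.2
[(array([ 0.4066, -0.2416,  0.1024]), 0.63)]
xyz [-23.   -8.9   0.7] axyz [-0.04 -0.04 27.43]
xyz [-23.1  -8.8 114.7] axyz [-0.04 -0.04 27.43]
```

{"fn": "drive_tool", "kwargs": {
  "increments": [
    {"x":-23,"y":-8.9,"z":0,"ax":0,"ay":0,"az":27.4},
    {"x":-23,"y":-8.9,"z":0,"ax":0,"ay":0,"az":27.4},
    {"x":-23,"y":-8.9,"z":0,"ax":0,"ay":0,"az":27.4},
    {"x":-23,"y":-8.9,"z":10,"ax":0,"ay":0,"az":27.4},
    {"x":-23,"y":-8.9,"z":30,"ax":0,"ay":0,"az":27.4},
    {"x":-23,"y":-8.9,"z":55,"ax":0,"ay":0,"az":27.4},
    {"x":-23,"y":-8.9,"z":75,"ax":0,"ay":0,"az":27.4},
    {"x":-23,"y":-8.9,"z":95,"ax":0,"ay":0,"az":27.4},
    {"x":-23,"y":-8.9,"z":109,"ax":0,"ay":0,"az":27.4},
    {"x":-23,"y":-8.9,"z":114,"ax":0,"ay":0,"az":27.4}
  ]
}}

```text
t: 28.25
eef_pos: [0.4061, -0.2424, 0.0456]
ee_rot: [-0.001, 0.725, 0.689, -0.0]
force: [-1.2, -0.3, 0.8]
gripper_width: 0.03
finger_force: 0.0
```

{"fn": "drive_tool", "kwargs": {
  "increments": [
    {"x":0,"y":0,"z":0,"ax":0,"ay":0,"az":0},
    {"x":0,"y":0,"z":0,"ax":0,"ay":0,"az":0},
    {"x":0,"y":0,"z":0,"ax":0,"ay":0,"az":0},
    {"x":0,"y":0,"z":0,"ax":0,"ay":0,"az":0}
  ],
  "gripper": 1,
  "grip_force": 12
}}

```text
t: 28.65
eef_pos: [0.4073, -0.2442, 0.0479]
ee_rot: [0.001, 0.726, 0.688, 0.0]
force: [3.2, 2.0, 2.5]
gripper_width: 0.0098
finger_force: 12.0
```

{"fn": "drive_tool", "kwargs": {
  "increments": [
    {"x":0,"y":6,"z":0,"ax":0,"ay":0,"az":0},
    {"x":0,"y":12,"z":0,"ax":0,"ay":0,"az":0},
    {"x":0,"y":18,"z":0,"ax":0,"ay":0,"az":0},
    {"x":0,"y":23,"z":0,"ax":0,"ay":0,"az":0},
    {"x":0,"y":27,"z":0,"ax":0,"ay":0,"az":0},
    {"x":0,"y":29,"z":0,"ax":0,"ay":0,"az":0},
    {"x":0,"y":29,"z":0,"ax":0,"ay":0,"az":0}
  ]
}}

```text
t: 29.35
eef_pos: [0.4331, -0.2455, 0.0477]
ee_rot: [-0.003, 0.726, 0.688, -0.002]
force: [-21.2, 0.8, 16.5]
gripper_width: 0.0098
finger_force: 11.9
```

{"fn": "drive_tool", "kwargs": {
  "increments": [
    {"x":0,"y":-1.5,"z":0,"ax":0,"ay":0,"az":0},
    {"x":0,"y":-1.5,"z":0,"ax":0,"ay":0,"az":0},
    {"x":0,"y":-3,"z":0,"ax":0,"ay":0,"az":0},
    {"x":0,"y":-3,"z":-20,"ax":0,"ay":0,"az":0},
    {"x":0,"y":-3,"z":-60,"ax":0,"ay":0,"az":0},
    {"x":0,"y":-40,"z":-110,"ax":0,"ay":0,"az":0},
    {"x":50,"y":-80,"z":-130,"ax":0,"ay":0,"az":0},
    {"x":100,"y":-80,"z":-130,"ax":0,"ay":0,"az":0},
    {"x":150,"y":-80,"z":-130,"ax":0,"ay":0,"az":0},
    {"x":200,"y":-80,"z":-130,"ax":0,"ay":0,"az":0}
  ],
  "gripper": 0.32
}}

```text
t: 30.35
eef_pos: [0.3656, -0.0588, 0.1775]
ee_rot: [0.001, 0.727, 0.687, 0.0]
force: [1.7, -0.1, 0.3]
gripper_width: 0.03
finger_force: 0.0
```

Run:
```python
from h import *
for n in('side','top'):
  c=shot(n,n+'13.png')
  for k in('tray','tray_spout','stapler','biro','bottle','shutter_tab','pin0'): print(n,k,[(w(c,d['xyz']).round(4).tolist(),round(d['p'],2)) for d in pinpoint(n,k)[:2]])
print(get_obs()['t'],get_obs()['force'])
W=cloud(c);B=Ro.from_euler('z',-BY).apply((W-BO).reshape(-1,3)).reshape(W.shape)
m=(B[...,2]>.09)&(abs(B[...,1])<.02)&(B[...,0]<-.03)&(B[...,0]>-.1); print('tab x',B[m][:,0].mean(),m.sum())
m=(abs(B[...,0]-.001)<.006)&(abs(B[...,1])<.05); print('slot z',np.percentile(B[m][:,2],[10,50,90]))
```

```text
side tray [([0.4882, 0.2155, 0.0006], 0.96), ([0.4317, -0.2452, 0.1024], 0.48)]
side tray_spout [([0.504, 0.1771, 0.0174], 0.89)]
side stapler [([0.5497, 0.3633, -0.0001], 0.63)]
side biro [([0.4874, 0.2152, 0.1034], 0.54), ([0.4386, -0.0272, -0.0027], 0.5)]
side bottle [([0.5994, -0.4563, -0.001], 0.86)]
side shutter_tab [([0.4292, -0.2478, 0.1004], 0.78), ([0.5052, 0.173, 0.0169], 0.24)]
side pin0 []
top tray [([0.4867, 0.2183, -0.0006], 0.66)]
top tray_spout [([0.5049, 0.18, 0.0202], 0.82), ([0.4817, -0.2475, -0.0], 0.55)]
top stapler [([0.549, 0.3613, -0.0029], 0.87)]
top biro [([0.4758, -0.2496, 0.099], 0.39), ([0.5299, -0.2476, 0.0901], 0.17)]
top bottle [([0.5938, -0.4527, 0.0007], 0.86), ([0.4876, 0.22, 0.1011], 0.73)]
top shutter_tab [([0.4316, -0.2457, 0.1041], 0.84), ([0.5287, -0.2459, 0.0924], 0.67)]
top pin0 []
31.15 [-1.22612444  0.24383555  0.49009489]
tab x -0.05350269761599075 89
slot z [0.06541036 0.06841266 0.071168  ]
```

Run:
```python
import cv2,numpy as np
for f in('top0','top13','side0','side13'):
    g=cv2.imread(f'pics/{f}.png').max(2).astype(float)
    r=(slice(255,282),slice(395,428)) if 'top' in f else (slice(198,232),slice(340,372))
    a=g[r]; wt=np.clip(80-a,0,None); y,x=np.indices(a.shape); print(f,(wt*y).sum()/wt.sum(),(wt*x).sum()/wt.sum())
```

```text
top0 12.842211055276382 15.736348408710217
top13 12.880929332042594 15.635366247176508
side0 17.58662726265238 18.414480975249354
side13 11.870250231696016 22.99328081556997
```

Seen from above, the tab is back where it started to within 0.1 px, so the shutter is shut.

```bash
python3 -c "
from bench import *
print(sign_off())"
```

```text
the job is handed in; nothing more can be done
None
```

The job is handed in at about 31 s of the 72 s: all four pins were tipped into the slot box, the empty tray stands upright in the middle of its mat, and the shutter is shut. The tray was seen empty and no stray pins showed, but I could not count the pins inside the box. The bottle, stapler and pen were still where they started, within camera accuracy.

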